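# Put the mill's service parts on their matching stands

## Task

Tidy the mill's service parts away, each on its own stand: the green battery upright inside the green coaster, the red battery upright inside the red coaster, the star knob stud-up inside the grey dish with the star print, the adapter upright in the blue tray and squared up with it, and the tape roll from the table top (not the other one on the scale) flat on the black disc with its core over the yellow boss. Leave every part standing freely on its stand's floor, not on a rim.

Things in the scene. Friction and masses are not known exactly. Their poses are not given: they have to be found in the camera images.
- green_cell: (sizes in mm) green battery with a white foot, standing on end; diameter 15, height 50. Origin: centre of its underside; z up.
- red_cell: (sizes in mm) red battery with a white foot, standing on end; diameter 15, height 50. Origin: centre of its underside; z up.
- star_knob: (sizes in mm) black six-lobed star knob lying with its steel threaded stud up; the lobed head is 43 across and 16 high, the thin stud rises from its middle to 38; grasp round the head. Origin: centre of its underside; z up.
- adapter: (sizes in mm) black block-shaped power adapter standing upright; 30 along its x, 40 along its y, 46 high; it weighs about 110 g. Grasp it across the 30 sides. Origin: centre of its underside; z up.
- tape: (sizes in mm) roll of yellow tape lying flat on the table top (a second roll, fixed on the scale at the back right, is no part of the job); a ring of outer diameter 102, open core of diameter about 64, wall 18 thick, 25 high, about 120 g. Grasp it across the wall, one finger in the core (wall middle lies 42 from the centre). Origin: centre of the ring, at its underside; z up.
- green_coaster: (sizes in mm) round green coaster with a low rim and a white dot in the middle, the place of the green cell; inner diameter 40, outer 48. Fixed to the table. Floor 4 above the table, rim to 10 above the table. Origin: centre of its underside, at table height; z up.
- red_coaster: (sizes in mm) round red coaster with a low rim and a white dot in the middle, the place of the red cell; inner diameter 40, outer 48. Fixed to the table. Floor 4 above the table, rim to 10 above the table. Origin: centre of its underside, at table height; z up.
- knob_dish: (sizes in mm) round grey dish with a low rim and a white star-shaped print, the place of the star knob; inner diameter 66, outer 74. Fixed to the table. Floor 4 above the table, rim to 10 above the table. Origin: centre of its underside, at table height; z up.
- adapter_tray: (sizes in mm) blue rectangular tray with a low rim and a white rectangle print, the place of the adapter; inside 50 along its x by 60 along its y, outside 58 by 68. Fixed to the table. Floor 4 above the table, rim to 10 above the table. Origin: centre of its underside, at table height; z up. The adapter's long side (its y) goes along the tray's long side (its y), either way round.
- tape_hub: (sizes in mm) flat black disc of diameter 92 with a yellow round boss in its middle, the place of the tape roll: the core goes over the boss. Disc 4 thick; boss diameter 39, its top 10 above the table. The tape is wider than the disc and overhangs it all round. Fixed to the table. Origin: centre of its underside, at table height; z up.
Things that resemble listed ones, but are neither listed nor needed, are in the scene too. Of the things that look like the green_coaster, take the one that is farthest to the robot's right at the start.

How it is judged:
By the outcome, as a careful person would: the job done as asked, in the order asked, and still so for the second after the job is handed in, with the robot touching nothing.
It also fails if it takes over 115 s, if anything falls off the work surface, if the arm or the gripper's body presses on something with over 40 N, if the wrist force passes 120 N, or if a joint passes its speed limit or range.

## Robot

A 6-joint arm with a two-finger parallel gripper is mounted at the origin on a cart in front of the work surface, level with it; the furniture and walls round the work are solid. World frame = base frame: x ahead of the robot, y to its left, z up, the work surface at z = 0. Lengths are in m, angles in degrees, forces in N, time in s.
With the tool pointing down it reaches from about 0.35 to 0.975 m from the base axis. Payload 17.4 kg.
Tool frame: the origin (TCP) lies at the very end of the fingers, on their centre line; the grasp point (between the pads) lies 19 mm behind it (tcp_to_grasp is the distance from the TCP to the grasp point, in m); z points along the fingers, y is the line along which they close (so a half turn about z gives the same grasp; the last joint's range is limited). The gripper opens to 85 mm and grips with 20 to 120 N. Pads are 22 mm wide; open, the fingers measure 114 mm over their backs; the gripper's body (76 mm by 85 mm) begins 54 mm behind the grasp point. The pads swing forward as they close: fully open they stand 13 mm farther back than shut.
Start: joints at [63.438, 6.646, 82.598, -0, 90.757, -2.166], TCP at [0.279, 0.615, 0.231] pointing down, gripper open.
Joint ranges: [-162.19, 162.19], [-47.58, 125.68], [4.15, 143.07], [-65.23, 245.23], [0.69, 171.88], [-170.13, 170.13]. Speed limits (degrees/s): [108.29, 108.29, 127.2, 180, 180, 180].

## Interface

Orientations are given as a 3x3 rotation matrix whose columns are the frame's x, y, z axes.
In Python, from cell import * gives the robot as it stands.
- The arm moves only by the tool step_arm, never from a script. Its argument "plan" is a list of rows, each a list of 7 numbers: the shift along the tool's x, y, z each as a share of 0.4 m, from -1 to 1, then the turn, a rotation vector about the tool's x, y, z each as a share of 120 degrees, from -1 to 1, then the opening, from 0 (shut) to 1 (fully open). A call has exactly 8 rows; each row is the pose to reach, as a shift and turn from the pose commanded when the call began, along the tool's axes at that moment; what a row does not reach only later rows make up. A row lasts 1/10 s, in which the tool goes at most 50 mm and 8.59 degrees, less where a joint would pass 70% of its speed; a pose out of reach is approached as far as the arm can. A call with a number of a shift or a turn outside -1 to 1 is refused whole. A call with a gripper value outside its range is refused whole. The fingers move at their own pace and stop on an object; "grip_force" is the grip in N (left out, the last holds). Time passes only in rows, so rows that repeat a pose let the fingers close, or fill a call up. It gives the time, the measured TCP pose, the force, the opening and the grip force at its end, in the units of the state.
- observe(): the state, without advancing time (a new reading comes with each control period).
- capture(name): name is "scene" or "top" or "wrist"; returns the picture (400x640x3 uint8, red, green, blue); there is no depth.
- camera_info(name): a dict with "fx", "fy", "cx", "cy" (pixels), "k1" (the pictures are not rectified: a ray, as slopes to the right and down, at radius r is drawn at 1 + k1 r^2 times it, then the intrinsics apply), "origin" and "attitude" of the camera in the world; the wrist camera has in their place "T_tool_cam" (4x4, takes a point from camera to tool coordinates, whose origin is the TCP and whose axes are the flange's). Camera axes: x right, y down, z forward; pixel columns grow to the right and rows downward; lengths in m; the calibration is good to about 2 mm. A picture is of the moment at which its call begins: read the wrist's pose just before it. camera_info takes no time and is no camera call.
- job_done(): hands the job in; it is judged then, once.
The state is a dict: "time": time; "joint_pos": joint angles; "qd": joint speeds; "joint_efforts": joint torques, N m; "tool_pos": TCP position; "tool_rot": TCP orientation; "ft_force": force on the tool from outside, world axes, zero at the start; "ft_torque": the same for the moment, N m; "finger_gap": opening from 0.0 (shut) to 1.0 (fully open); "grip_force": force on a finger pad.
Only numpy, scipy, OpenCV 4.12 (cv2) and the standard library are available. Lean on these libraries where they do the work, as an engineer would, in place of code of your own. Each camera call takes 0.05 s, during which the arm holds its last target. There are 200 camera calls.

## Working session

There is one attempt and no reset: what is moved stays moved. The work goes in short steps, Python scripts to look and compute and a tool call to move; the robot and the scene stay as the last step left them, time stands still between calls to the robot, and variables do not carry over. Pictures are saved under pics/ and viewed, at most 14 in all, crops included, and the job is handed in when it is done.

Besides the shell and the picture viewer there is one more tool, called after "Emit:" as name([rows], argument=value, ...), one row to a line, values as JSON. step_arm: Moves the arm, as the interface text tells. Shift numbers are shares of 0.4 m and turn numbers shares of 120 degrees, none past 1 either way. Its arguments: {"type":"object","properties":{"plan":{"type":"array"},"grip_force":{"type":"number"}},"required":["plan"]}

```bash
ls; mkdir -p pics; python3 - <<'E'
from cell import *
import cv2
for n in ("scene","top","wrist"):
    i=camera_info(n); print(n,i)
    cv2.imwrite(f"pics/{n}0.png",cv2.cvtColor(capture(n),cv2.COLOR_RGB2BGR))
s=observe(); print(s)
E
```

```text
pics
scene {'fx': 482.8401808267952, 'fy': 482.8401808267952, 'cx': 318.29935889089734, 'cy': 199.11521703356675, 'k1': -0.11523483142437502, 'origin': array([-0.41423775, -0.43701249,  0.6901822 ]), 'attitude': array([[ 0.43041926, -0.48644336,  0.76033684],
       [-0.90261668, -0.22754242,  0.36538687],
       [-0.00473113, -0.84356227, -0.53701054]])}
top {'fx': 367.97688024716706, 'fy': 367.97688024716706, 'cx': 318.2951938461219, 'cy': 195.4015215232949, 'k1': 0.0033767096230561916, 'origin': array([ 0.27611733, -0.01171849,  0.97196015]), 'attitude': array([[ 1.10336650e-01, -9.62814786e-01,  2.46603956e-01],
       [-9.93894217e-01, -1.06803671e-01,  2.76994900e-02],
       [-3.31270724e-04, -2.48154514e-01, -9.68720407e-01]])}
wrist {'fx': 284.38489936669947, 'fy': 284.38489936669947, 'cx': 320.07358217620634, 'cy': 197.6452853868683, 'k1': -0.015917041310274986, 'T_tool_cam': array([[-4.30361113e-04, -9.61913098e-01, -2.73355093e-01,
         6.86510561e-02],
       [ 9.99999907e-01, -4.13826519e-04, -1.18146415e-04,
        -2.32737311e-04],
       [ 5.24997665e-07, -2.733
[... 246 characters left out ...]
      9.07575526e+01, -2.16231719e+00]), 'qd': array([-0.07540108, -0.13825582,  0.00030383, -0.09765561, -0.01197857,
        0.10043316]), 'joint_efforts': array([ 1.42620636e-03, -7.32512569e+01, -6.32848978e+01,  4.35170705e-05,
        4.90578561e-03,  4.93350001e-05]), 'tool_pos': array([0.27874337, 0.61460723, 0.23076067]), 'tool_rot': array([[-9.10695795e-01,  4.13077517e-01, -3.65679701e-04],
       [ 4.13077679e-01,  9.10695455e-01, -7.86626722e-04],
       [ 8.08502861e-06, -8.67431770e-04, -9.99999624e-01]]), 'ft_force': array([-0.48309478,  0.77768682, -0.67286294]), 'ft_torque': array([ 0.05587621, -0.05019499,  0.00302741]), 'grip_force': 0.0, 'finger_gap': 0.9949549342666336}
```

View pics/scene0.png

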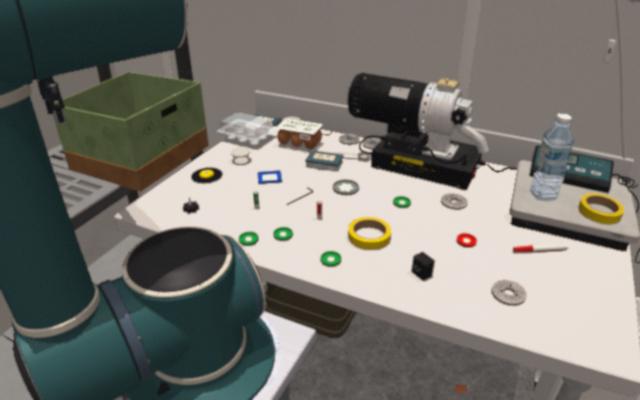

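View pics/top0.png

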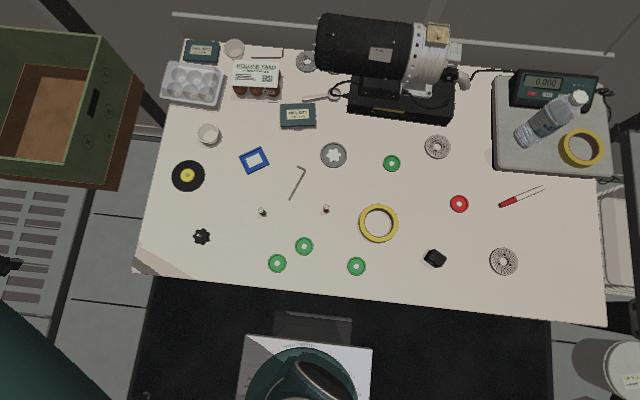

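The scene view shows the whole table. In the top view:

| Thing | Pixel |
|---|---|
| green cell | (262,211) |
| red cell | (326,209) |
| knob | (201,236) |
| adapter | (434,258) |
| tape | (378,223) |
| hub | (188,175) |
| tray | (254,160) |
| star dish | (333,155) |
| red coaster | (459,204) |
| green coasters | (277,263), (304,246), (356,266), (391,163) |

Next I'll measure these by mask.

```bash
cat > h.py <<'E'
from cell import *
import numpy as np, cv2
from scipy.spatial.transform import Rotation as R
def cam(name, st=None):
    i=camera_info(name)
    if name!="wrist": return i,np.array(i["origin"]),np.array(i["attitude"])
    T=np.eye(4);T[:3,:3]=st["tool_rot"];T[:3,3]=st["tool_pos"];T=T@i["T_tool_cam"]
    return i,T[:3,3],T[:3,:3]
def ray(c,px):
    i,o,A=c
    K=np.array([[i["fx"],0,i["cx"]],[0,i["fy"],i["cy"]],[0,0,1]])
    u=cv2.undistortPoints(np.array(px,float).reshape(-1,1,2),K,np.array([i["k1"],0,0,0,0]))[:,0]
    return np.c_[u,np.ones(len(u))]@A.T
def toplane(c,px,z):
    d=ray(c,px); return (c[1]+d*((z-c[1][2])/d[:,2])[:,None])[:,:2]
def topix(c,P):
    i,o,A=c; p=(np.array(P,float).reshape(-1,3)-o)@A
    u=p[:,:2]/p[:,2:]; u=u*(1+i["k1"]*(u**2).sum(1))[:,None]
    return np.c_[u[:,0]*i["fx"]+i["cx"],u[:,1]*i["fy"]+i["cy"]]
def masks(im):
    h=cv2.cvtColor(im,cv2.COLOR_RGB2HSV); H,S,V=h[...,0],h[...,1],h[...,2]
    return dict(green=(S>110)&(H>45)&(H<85),red=(S>120)&((H<8)|(H>172)),yellow=(S>110)&(H>18)&(H<35),
      blue=(S>110)&(H>100)&(H<125),dark=(V<60),grey=(S<45)&(V>70)&(V<150))
def blobs(m,amin=15):
    n,l,s,c=cv2.connectedComponentsWithStats(m.astype(np.uint8))
    out=[]
    for k in range(1,n):
        if s[k,4]<amin: continue
        cs,_=cv2.findContours((l==k).astype(np.uint8),cv2.RETR_EXTERNAL,cv2.CHAIN_APPROX_NONE)
        out.append((c[k],s[k],max(cs,key=len)[:,0]))
    return out
def snap(name,tag=None):
    st=observe(); im=capture(name)
    if tag: cv2.imwrite(f"pics/{tag}.png",cv2.cvtColor(im,cv2.COLOR_RGB2BGR))
    return im,cam(name,st),st
def go(xyz,psi,st=None):
    """row numbers to bring the tool, pointing down, to xyz with closing line at psi deg (mod 180)"""
    st=st or observe(); R0=np.array(st["tool_rot"]); cur=np.degrees(np.arctan2(R0[1,1],R0[0,1]))
    q1=np.degrees(np.arctan2(xyz[1],xyz[0]))
    c=[p for p in (psi-360,psi-180,psi,psi+180,psi+360) if abs(q1-p)<160]
    p=min(c,key=lambda p:abs(p-cur)); a=np.radians(p)
    y=np.array([np.cos(a),np.sin(a),0]);z=np.array([0,0,-1.]);Rt=np.c_[np.cross(y,z),y,z]
    s=R0.T@(np.array(xyz)-st["tool_pos"])/.4; r=np.degrees(R.from_matrix(R0.T@Rt).as_rotvec())/120
    print("go",np.round(xyz,4),"psi",round(p,1),"row",np.round(s,4).tolist(),np.round(r,4).tolist(), "turn deg",round(np.linalg.norm(r)*120,1),"dist",round(np.linalg.norm(s)*.4,3))
E
python3 - <<'E'
from h import *
im=cv2.cvtColor(cv2.imread("pics/top0.png"),cv2.COLOR_BGR2RGB); c=cam("top")
for n,m in masks(im).items():
    if n in("dark","grey"): m[:130]=0; m[275:]=0; m[:,:145]=0; m[:,600:]=0
    for ce,s,ct in blobs(m,12):
        if not(140<ce[0]<610 and 130<ce[1]<290): continue
        (x,y),r=cv2.minEnclosingCircle(ct)
        e=toplane(c,[(x,y),(x+1,y)],0.008); mm=np.linalg.norm(e[1]-e[0])*1000
        rc=cv2.minAreaRect(ct)
        print(n,ce.round(1),s[4],"circ",round(x,1),round(y,1),"d mm",round(2*r*mm),"xy",e[0].round(3),"rect",np.round(np.array(rc[1])*mm),round(rc[2]))
E
```

```text
green [391.2 162.7] 168 circ 391.1 162.8 d mm 45 xy [ 0.636 -0.174] rect [41. 41.] 90
green [303.4 245.8] 193 circ 303.5 245.7 d mm 45 xy [0.383 0.039] rect [42. 44.] 14
green [276.5 262.7] 199 circ 276.5 262.6 d mm 46 xy [0.332 0.103] rect [42. 44.] 18
green [356.  265.7] 206 circ 355.9 265.7 d mm 46 xy [ 0.346 -0.101] rect [44. 41.] 90
red [459.2 203.1] 219 circ 459.1 203.4 d mm 50 xy [ 0.541 -0.363] rect [43. 48.] 90
red [507.7 201.6] 87 circ 507.5 202.0 d mm 48 xy [ 0.559 -0.492] rect [14. 48.] 69
yellow [578.3 149.3] 703 circ 581.0 147.5 d mm 125 xy [ 0.74  -0.698] rect [108. 119.] 63
yellow [187.  174.8] 159 circ 186.8 174.5 d mm 42 xy [0.541 0.381] rect [36. 38.] 90
yellow [377.7 223.5] 524 circ 378.0 222.6 d mm 104 xy [ 0.465 -0.15 ] rect [101. 101.] 90
blue [253.3 159.8] 294 circ 253.5 159.6 d mm 83 xy [0.604 0.206] rect [54. 66.] 65
dark [492.5 149.6] 88 circ 493.5 149.5 d mm 110 xy [ 0.707 -0.456] rect [109.  10.] 85
dark [535.9 131.9] 16 circ 535.5 131.5 d mm 16 xy [ 0.774 -0.574] rect [14. 10.] 63
dark [590.  142.9] 164 circ 583.8 145.8 d mm 82 xy [ 0.745 -0.706] rect [8
[... 1734 characters left out ...]
 [ 0.574 -0.733] rect [61.  5.] 90
grey [263.9 213.8] 19 circ 263.1 213.1 d mm 22 xy [0.457 0.157] rect [19. 15.] 45
grey [326.2 211.1] 17 circ 326.0 210.0 d mm 19 xy [ 0.484 -0.009] rect [13. 16.] 90
grey [371.1 211.9] 13 circ 371.5 213.0 d mm 33 xy [ 0.489 -0.131] rect [ 6. 33.] 61
grey [389.2 229. ] 12 circ 388.5 229.0 d mm 30 xy [ 0.451 -0.179] rect [ 4. 30.] 27
grey [208.9 237.1] 14 circ 208.0 236.5 d mm 24 xy [0.379 0.292] rect [ 8. 24.] 6
grey [504.5 260.2] 373 circ 502.7 261.3 d mm 78 xy [ 0.399 -0.477] rect [72. 69.] 79
grey [425.8 253.9] 12 circ 426.5 254.0 d mm 28 xy [ 0.396 -0.281] rect [ 3. 28.] 41
grey [150.  270.5] 92 circ 152.0 269.0 d mm 44 xy [0.28  0.419] rect [44. 21.] 27
```

View pics/wrist0.png

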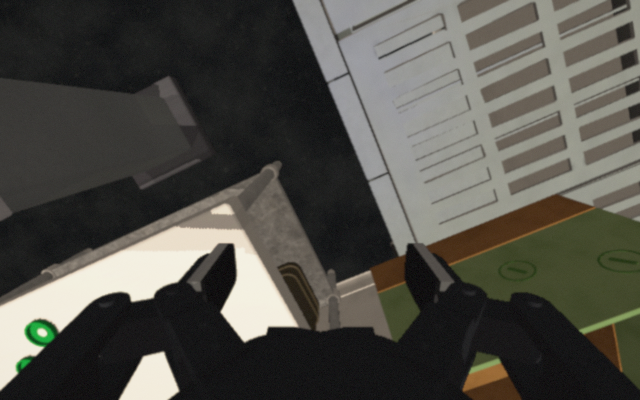

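The wrist view shows the fingertips near (220,280) and (425,280), with clear ground between and above them. I'm moving over the green cell now for a close look.

```bash
python3 - <<'E'
from h import *
c=cam("top")
for n,p,z in [("gcell",(262.5,210.5),.05),("rcell",(326,208.5),.05),("adapter",(434.5,258),.03),("knob",(201.2,236.4),.014),("tape",(377.9,223),.02),("millfront",(355,113),0),("millfrontR",(452,122),0)]:
    print(n,toplane(c,[p],z)[0].round(3))
go([.45,.11,.24],15)
E
```

```text
gcell [0.455 0.152]
rcell [ 0.479 -0.009]
adapter [ 0.386 -0.295]
knob [0.376 0.307]
tape [ 0.461 -0.148]
millfront [ 0.78  -0.062]
millfrontR [ 0.782 -0.341]
go [0.45 0.11 0.24] psi 15 row [-0.911, -0.972, -0.0223] [-0.0004, 0.0002, 0.4217] turn deg 50.6 dist 0.533
```

Emit:
step_arm([
  [-0.911,-0.972,-0.022,0,0,0.42,1],
  [-0.911,-0.972,-0.022,0,0,0.42,1],
  [-0.911,-0.972,-0.022,0,0,0.42,1],
  [-0.911,-0.972,-0.022,0,0,0.42,1],
  [-0.911,-0.972,-0.022,0,0,0.42,1],
  [-0.911,-0.972,-0.022,0,0,0.42,1],
  [-0.911,-0.972,-0.022,0,0,0.42,1],
  [-0.911,-0.972,-0.022,0,0,0.42,1],
])

```text
time: 0.95
tool_pos: [0.4074, 0.2341, 0.2379]
tool_rot: [[-0.262, 0.965, 0.0], [0.965, 0.262, 0.0], [0.0, 0.0, -1.0]]
ft_force: [1.3, 1.1, 0.5]
finger_gap: 0.997
grip_force: 0.0
```

```bash
python3 -c "
from h import *
go([.45,.11,.24],15)"
```

```text
go [0.45 0.11 0.24] psi 15 row [-0.3274, 0.0214, -0.0052] [0.0002, -0.0, 0.0017] turn deg 0.2 dist 0.131
```

Emit:
step_arm([
  [-0.3,0.02,0,0,0,0,1],
  [-0.3,0.02,0,0,0,0,1],
  [-0.3,0.02,0,0,0,0,1],
  [-0.3,0.02,0,0,0,0,1],
  [-0.3,0.02,0,0,0,0,1],
  [-0.3,0.02,0,0,0,0,1],
  [-0.3,0.02,0,0,0,0,1],
  [-0.3,0.02,0,0,0,0,1],
])

```text
time: 1.75
tool_pos: [0.4463, 0.123, 0.2379]
tool_rot: [[-0.264, 0.965, -0.0], [0.965, 0.264, 0.0], [0.0, -0.0, -1.0]]
ft_force: [1.1, 0.3, -0.1]
finger_gap: 1.004
grip_force: 0.0
```

```bash
python3 -c "
from h import *
im,c,st=snap('wrist','w1')
np.savez('w1.npz',pos=st['tool_pos'],rot=st['tool_rot'])
print(st['tool_pos'],st['qd'].round(2))
for n,P in dict(gcell=(.455,.152,.05),rcell=(.479,-.009,.05),star=(.641,-.012,.01),tape=(.461,-.148,.025),tcp=st['tool_pos']).items(): print(n,topix(c,P).round())
"
```

```text
[0.44634863 0.1230238  0.23788066] [-0.39 -0.02  0.04 -0.11  0.05 -0.03]
gcell [[334. 156.]]
rcell [[317. 279.]]
star [[422. 291.]]
tape [[282. 345.]]
tcp [[320. 248.]]
```

View pics/w1.png

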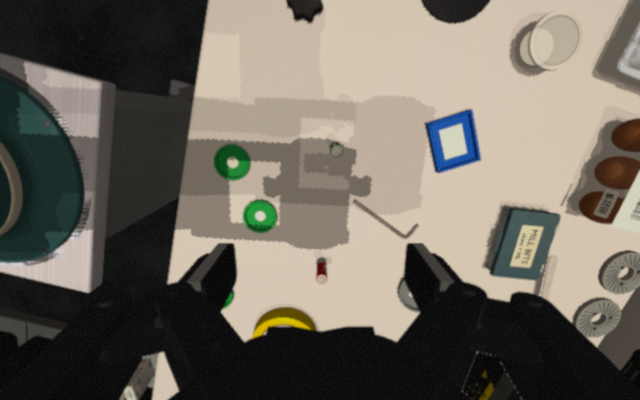

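The view shows the green cell top at about (336,149), the red cell at (321,270) with its foot up-image, the blue tray at (453,140), and two of the green coasters that are not the target at (232,161) and (260,215). Next I measure the cells and the tray here.

```bash
python3 - <<'E'
from h import *
im=cv2.cvtColor(cv2.imread("pics/w1.png"),cv2.COLOR_BGR2RGB); f=np.load("w1.npz"); c=cam("wrist",dict(tool_pos=f["pos"],tool_rot=f["rot"]))
print("cam",c[1].round(3))
h=cv2.cvtColor(im,cv2.COLOR_RGB2HSV)
g=im[...,1].astype(int)-im[...,0]
m=np.zeros(im.shape[:2],bool); m[135:165,322:350]=(g[135:165,322:350]>12)
for ce,s,ct in blobs(m,5): print("green",ce.round(1),s, toplane(c,[ce],.05).round(4), toplane(c,[ce],.03).round(4))
r=im[...,0].astype(int)-im[...,1]
m=np.zeros(im.shape[:2],bool); m[245:300,305:335]=(r[245:300,305:335]>60)
for ce,s,ct in blobs(m,5): 
    b=s; print("red",ce.round(1),s, "top edge px",b[1]+b[3], toplane(c,[(b[0]+b[2]/2,b[1]+b[3]-.5-4)],.05).round(4), toplane(c,[ce],.028).round(4))
m=masks(im)["blue"]
for ce,s,ct in blobs(m,200):
    rc=cv2.minAreaRect(ct); q=toplane(c,cv2.boxPoints(rc),.01); e=np.diff(np.r_[q,q[:1]],axis=0)
    L=np.linalg.norm(e,axis=1); k=L.argmax(); print("tray",q.mean(0).round(4),L.round(3),"long axis deg",np.degrees(np.arctan2(e[k,1],e[k,0])).round(1))
vis=cv2.resize(im[130:300,290:360],None,fx=4,fy=4,interpolation=cv2.INTER_CUBIC)
v2=np.hstack([vis[:160*4//1][:200], ]); 
cv2.imwrite("pics/w1crop.png",cv2.cvtColor(np.hstack([cv2.resize(im[130:170,310:360],None,fx=8,fy=8),cv2.resize(im[250:290,295:345],None,fx=8,fy=8)]),cv2.COLOR_RGB2BGR))
E
```

```text
cam [0.428 0.189 0.38 ]
green [331.6 146.2] [331 145   2   3   5] [[0.4499 0.1617]] [[0.4512 0.16  ]]
red [320.3 269.4] [318 264   7  11  51] top edge px 275 [[0.481  0.0045]] [[ 0.4824 -0.0065]]
tray [0.6022 0.2057] [0.058 0.07  0.06  0.07 ] long axis deg 123.1
```

View pics/w1crop.png

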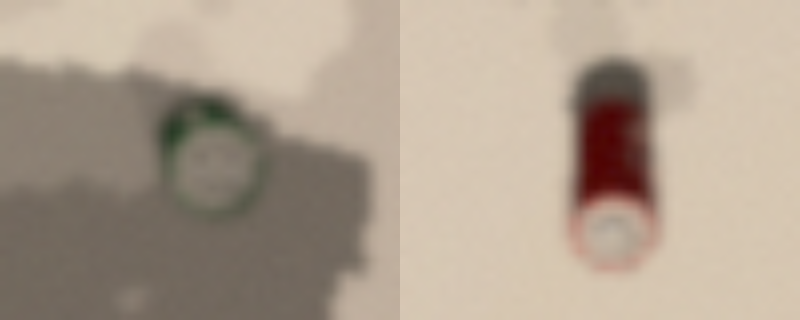

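The crop puts the green cell's top circle at image (336.3,150.3) and the red one at (321.1,278.3).

```bash
python3 - <<'E'
from h import *
f=np.load("w1.npz"); c=cam("wrist",dict(tool_pos=f["pos"],tool_rot=f["rot"]))
G=toplane(c,[(336.3,150.3)],.05)[0];Rd=toplane(c,[(321.1,278.3)],.05)[0]
print(G,Rd)
go([*G,.08],15); go([*G,.015],15)
E
```

```text
[0.45637151 0.15864386] [ 0.48350486 -0.00670138]
go [0.4564 0.1586 0.08  ] psi 15 row [0.0796, 0.0477, 0.3947] [-0.0001, -0.0, 0.0023] turn deg 0.3 dist 0.162
go [0.4564 0.1586 0.015 ] psi 15 row [0.0796, 0.0477, 0.5572] [-0.0001, -0.0, 0.0023] turn deg 0.3 dist 0.226
```

Emit:
step_arm([
  [0.08,0.048,0.2,0,0,0,1],
  [0.08,0.048,0.3,0,0,0,1],
  [0.08,0.048,0.395,0,0,0,1],
  [0.08,0.048,0.395,0,0,0,1],
  [0.08,0.048,0.46,0,0,0,1],
  [0.08,0.048,0.51,0,0,0,1],
  [0.08,0.048,0.557,0,0,0,1],
  [0.08,0.048,0.557,0,0,0,1],
])

```text
time: 2.6
tool_pos: [0.4562, 0.1581, 0.0145]
tool_rot: [[-0.262, 0.965, -0.002], [0.965, 0.262, -0.001], [-0.0, -0.002, -1.0]]
ft_force: [-0.2, 0.0, -0.6]
finger_gap: 1.0
grip_force: 0.0
```

Emit:
step_arm([
  [0,0,0,0,0,0,0.8],
  [0,0,0,0,0,0,0.1],
  [0,0,0,0,0,0,0.0],
  [0,0,0,0,0,0,0],
  [0,0,0,0,0,0,0],
  [0,0,0,0,0,0,0],
  [0,0,0,0,0,0,0],
  [0,0,0,0,0,0,0],
], grip_force=40)

```text
time: 3.4
tool_pos: [0.4569, 0.1583, 0.0157]
tool_rot: [[-0.262, 0.965, 0.001], [0.965, 0.262, 0.0], [-0.0, 0.001, -1.0]]
ft_force: [-1.4, -0.4, 6.8]
finger_gap: 0.156
grip_force: 39.1
```

```bash
python3 -c "
from h import *
s=observe();print(s['tool_pos'],s['finger_gap'],s['grip_force'],s['ft_force'])
go([.636,-.174,.13],-15)"
```

```text
[0.45693881 0.15830373 0.01565233] 0.15636175717314382 39.07187819480896 [-1.38821067 -0.35454321  6.80523241]
go [ 0.636 -0.174  0.13 ] psi -15 row [-0.9191, 0.2142, -0.2857] [0.0003, -0.0001, 0.2517] turn deg 30.2 dist 0.394
```

Gripped: gap 13 mm against the 15 mm cell. I'm lifting it and carrying it to the rightmost green coaster.

Emit:
step_arm([
  [0,0,-0.12,0,0,0,0],
  [0,0,-0.24,0,0,0,0],
  [-0.1,0.03,-0.286,0,0,0.05,0],
  [-0.22,0.05,-0.286,0,0,0.1,0],
  [-0.34,0.08,-0.286,0,0,0.15,0],
  [-0.46,0.11,-0.286,0,0,0.2,0],
  [-0.58,0.14,-0.286,0,0,0.25,0],
  [-0.7,0.165,-0.286,0,0,0.25,0],
])

```text
time: 4.2
tool_pos: [0.5945, -0.0967, 0.1294]
tool_rot: [[0.259, 0.966, 0.0], [0.966, -0.259, 0.0], [0.0, -0.0, -1.0]]
ft_force: [0.8, 0.7, -0.6]
finger_gap: 0.159
grip_force: 39.1
```

```bash
python3 -c "
from h import *
s=observe();print(s['tool_pos'],s['finger_gap'],s['grip_force'],s['ft_force'])
im,c,st=snap('wrist','w2')
m=masks(im)['green']
for ce,S,ct in blobs(m,60):
    (x,y),r=cv2.minEnclosingCircle(ct); print((x,y),toplane(c,[(x,y)],.009),S)
go([.636,-.174,.07],-15)"
```

```text
[ 0.59448885 -0.09670526  0.12939174] 0.15915955917459 39.08767640590668 [ 0.79411923  0.69959054 -0.6171662 ]
(54.04060745239258, 109.33248901367188) [[0.38553986 0.03876019]] [  26   83   58   54 2108]
(379.9162902832031, 251.78179931640625) [[ 0.63740416 -0.17305745]] [ 359  232   44   42 1201]
(90.5, 255.0) [[ 0.34995661 -0.09995985]] [  67  235   48   42 1392]
(318.58563232421875, 258.4134826660156) [[ 0.57541021 -0.1640103 ]] [304 237  33  39 655]
go [ 0.636 -0.174  0.07 ] psi -15 row [-0.1482, 0.142, 0.148] [0.0005, 0.0009, 0.0001] turn deg 0.1 dist 0.101
```

The wrist view confirms the coaster at (0.637,-0.173). Lowering now.

Emit:
step_arm([
  [-0.147,0.145,0.1,0,0,0,0],
  [-0.147,0.145,0.18,0,0,0,0],
  [-0.147,0.145,0.18,0,0,0,0],
  [-0.147,0.145,0.2,0,0,0,0],
  [-0.147,0.145,0.22,0,0,0,0],
  [-0.147,0.145,0.245,0,0,0,0],
  [-0.147,0.145,0.26,0,0,0,0],
  [-0.147,0.145,0.271,0,0,0,0],
])

```text
time: 5.05
tool_pos: [0.6349, -0.1658, 0.0212]
tool_rot: [[0.255, 0.967, 0.0], [0.967, -0.255, -0.0], [0.0, 0.001, -1.0]]
ft_force: [-0.1, 0.7, -0.3]
finger_gap: 0.159
grip_force: 39.2
```

```bash
python3 -c "
from h import *
s=observe();print(s['tool_pos'],s['finger_gap'],s['grip_force'],s['ft_force'])"
```

```text
[ 0.63487389 -0.16575197  0.02117377] 0.15926860371677296 39.204742312431335 [-0.06348537  0.66313229 -0.26069446]
```

Emit:
step_arm([
  [-0.016,0.011,0,0,0,0,0],
  [-0.016,0.011,0,0,0,0,0],
  [-0.016,0.011,0.003,0,0,0,0],
  [-0.016,0.011,0.003,0,0,0,0],
  [-0.016,0.011,0.003,0,0,0,0.2],
  [-0.016,0.011,0.003,0,0,0,0.35],
  [-0.016,0.011,0.003,0,0,0,0.5],
  [-0.016,0.011,0.003,0,0,0,0.6],
])

```text
time: 5.85
tool_pos: [0.6375, -0.1736, 0.02]
tool_rot: [[0.255, 0.967, 0.0], [0.967, -0.255, -0.0], [0.0, 0.0, -1.0]]
ft_force: [0.1, -0.0, 0.8]
finger_gap: 0.602
grip_force: 0.0
```

Emit:
step_arm([
  [0,0,0,0,0,0,0.7],
  [0,0,-0.03,0,0,0,0.7],
  [0,0,-0.1,0,0,0,0.7],
  [0,0,-0.2,0,0,0,0.7],
  [0,0,-0.3,0,0,0,0.8],
  [0,0,-0.4,0,0,0,1],
  [0,0,-0.5,0,0,0,1],
  [0,0,-0.5,0,0,0,1],
])

```text
time: 6.65
tool_pos: [0.6389, -0.1741, 0.2278]
tool_rot: [[0.255, 0.967, 0.009], [0.967, -0.255, -0.003], [-0.0, 0.009, -1.0]]
ft_force: [0.6, -0.9, -0.8]
finger_gap: 1.002
grip_force: 0.0
```

```bash
python3 -c "
from h import *
im,c,st=snap('wrist','w3')
print(st['tool_pos'],topix(c,[(.637,-.1735,.05),(.637,-.1735,.01)]))
x=topix(c,[(.637,-.1735,.03)])[0].astype(int)
cv2.imwrite('pics/w3c.png',cv2.cvtColor(cv2.resize(im[max(0,x[1]-50):x[1]+50,x[0]-60:x[0]+60],None,fx=5,fy=5),cv2.COLOR_RGB2BGR))
go([.4835,-.0067,.09],-5); go([.4835,-.0067,.015],-5)"
```

```text
[ 0.63889543 -0.1740897   0.22776933] [[316.36227286 179.2525868 ]
 [316.43432021 172.6793391 ]]
go [ 0.4835 -0.0067  0.09  ] psi -5 row [0.3054, -0.4828, 0.3329] [0.0027, 0.0003, -0.0816] turn deg 9.8 dist 0.264
go [ 0.4835 -0.0067  0.015 ] psi -5 row [0.3054, -0.4839, 0.5204] [0.0027, 0.0003, -0.0816] turn deg 9.8 dist 0.309
```

View pics/w3c.png

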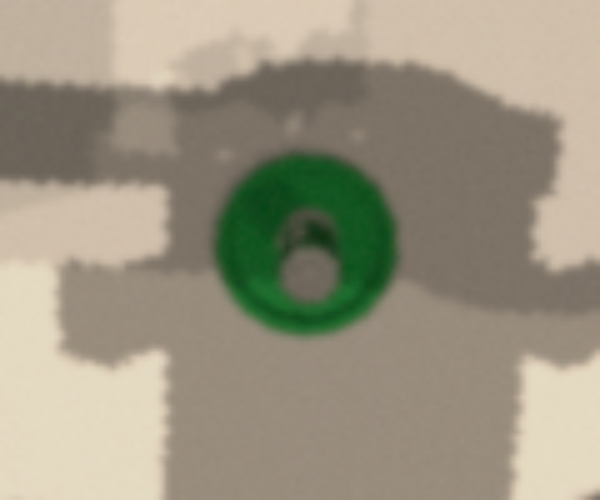

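The green cell stands upright inside its coaster, seen at about (308,245) in the crop. Next is the red cell.

Emit:
step_arm([
  [0.05,-0.08,0,0,0,-0.04,1],
  [0.12,-0.18,0.05,0,0,-0.08,1],
  [0.2,-0.28,0.12,0,0,-0.08,1],
  [0.27,-0.38,0.2,0,0,-0.08,1],
  [0.305,-0.48,0.28,0,0,-0.08,1],
  [0.305,-0.483,0.33,0,0,-0.08,1],
  [0.305,-0.483,0.33,0,0,-0.08,1],
  [0.305,-0.483,0.33,0,0,-0.08,1],
])

```text
time: 7.5
tool_pos: [0.4817, -0.0063, 0.088]
tool_rot: [[0.09, 0.996, -0.001], [0.996, -0.09, -0.0], [-0.0, -0.001, -1.0]]
ft_force: [0.2, 0.1, 1.0]
finger_gap: 1.001
grip_force: 0.0
```

```bash
python3 -c "
from h import *
im,c,st=snap('wrist','w4')
print(st['tool_pos'],st['qd'].round(1),topix(c,[(.4835,-.0067,.05)]))
h=cv2.cvtColor(im,cv2.COLOR_RGB2HSV)
for ce,S,ct in blobs((h[...,1]>120)&((h[...,0]<8)|(h[...,0]>172)),20): print(ce,S,toplane(c,[ce],.03),toplane(c,[ce],.05))
st=observe();go([.4835,-.0067,.015],-5,st)"
```

```text
[ 0.48171896 -0.00631617  0.08799849] [-0.8  0.3 -2.9 -0.   0.2 -0. ] [[322.14578672 223.26640506]]
[322.85483871 210.125     ] [314 202  19  19 248] [[ 0.48440891 -0.00407514]] [[0.48479466 0.00254824]]
go [ 0.4835 -0.0067  0.015 ] psi -5 row [0.0, 0.0022, 0.1848] [0.0004, 0.0, -0.0016] turn deg 0.2 dist 0.074
```

Emit:
step_arm([
  [0,0.002,0.06,0,0,0,1],
  [0,0.002,0.12,0,0,0,1],
  [0,0.002,0.182,0,0,0,1],
  [0,0.002,0.182,0,0,0,0.6],
  [0,0.002,0.182,0,0,0,0],
  [0,0.002,0.182,0,0,0,0],
  [0,0.002,0.182,0,0,0,0],
  [0,0.002,0.182,0,0,0,0],
])

```text
time: 8.35
tool_pos: [0.4832, -0.0065, 0.0162]
tool_rot: [[0.091, 0.996, 0.002], [0.996, -0.091, -0.0], [0.0, 0.002, -1.0]]
ft_force: [-1.4, 1.3, 10.2]
finger_gap: 0.16
grip_force: 38.8
```

Emit:
step_arm([
  [0,0,0,0,0,0,0],
  [0,0,0,0,0,0,0],
  [0,0,0,0,0,0,0],
  [0,0,0,0,0,0,0],
  [0,0,-0.05,0,0,0,0],
  [0,0,-0.15,0,0,0,0],
  [0,0,-0.28,0,0,0,0],
  [0,0,-0.28,0,0,0,0],
])

```text
time: 9.15
tool_pos: [0.485, -0.0066, 0.1341]
tool_rot: [[0.091, 0.996, 0.009], [0.996, -0.091, -0.001], [0.0, 0.009, -1.0]]
ft_force: [-0.1, -0.6, -0.7]
finger_gap: 0.157
grip_force: 39.0
```

```bash
python3 -c "
from h import *
s=observe();print(s['finger_gap'],s['grip_force'],s['ft_force'])
go([.541,-.363,.13],-34)"
```

```text
0.15659979273290164 39.02242720127106 [-0.0891714  -0.60443845 -0.7309061 ]
go [ 0.541 -0.363  0.13 ] psi -34 row [-0.8748, 0.22, 0.012] [0.0042, -0.0012, 0.2401] turn deg 28.8 dist 0.361
```

Emit:
step_arm([
  [-0.12,0.03,0,0,0,0.06,0],
  [-0.24,0.06,0,0,0,0.12,0],
  [-0.36,0.09,0,0,0,0.18,0],
  [-0.48,0.12,0,0,0,0.24,0],
  [-0.6,0.15,0,0,0,0.24,0],
  [-0.72,0.18,0,0,0,0.24,0],
  [-0.8,0.2,0,0,0,0.24,0],
  [-0.8,0.2,0,0,0,0.24,0],
])

```text
time: 9.95
tool_pos: [0.5332, -0.3359, 0.1265]
tool_rot: [[0.562, 0.827, -0.0], [0.827, -0.562, -0.0], [-0.001, -0.0, -1.0]]
ft_force: [0.8, 0.2, 0.0]
finger_gap: 0.16
grip_force: 39.1
```

```bash
python3 -c "
from h import *
im,c,st=snap('wrist','w5')
print(st['tool_pos'])
for ce,S,ct in blobs(masks(im)['red'],60):
    (x,y),r=cv2.minEnclosingCircle(ct); print((x,y),r,toplane(c,[(x,y)],.009),S)
go([.541,-.363,.0215],-34)"
```

```text
[ 0.5331789  -0.33585235  0.12649871]
(343.22052001953125, 210.3908233642578) 24.623388290405273 [[ 0.54238442 -0.3629615 ]] [ 319  187   49   47 1653]
(323.44317626953125, 262.6363525390625) 24.78072166442871 [[ 0.49548949 -0.39853013]] [304 239  33  46 956]
go [ 0.541  -0.363   0.0215] psi -34 row [-0.049, 0.0573, 0.2625] [-0.0003, 0.0, -0.001] turn deg 0.1 dist 0.109
```

Emit:
step_arm([
  [-0.047,0.06,0.08,0,0,0,0],
  [-0.047,0.06,0.16,0,0,0,0],
  [-0.047,0.06,0.16,0,0,0,0],
  [-0.047,0.06,0.18,0,0,0,0],
  [-0.047,0.06,0.21,0,0,0,0],
  [-0.047,0.06,0.24,0,0,0,0],
  [-0.047,0.06,0.255,0,0,0,0],
  [-0.047,0.06,0.26,0,0,0,0],
])

```text
time: 10.8
tool_pos: [0.5425, -0.3611, 0.0224]
tool_rot: [[0.559, 0.829, -0.001], [0.829, -0.559, 0.0], [0.0, -0.001, -1.0]]
ft_force: [-0.6, 0.3, 0.3]
finger_gap: 0.156
grip_force: 39.1
```

```bash
python3 -c "
from h import *
s=observe();print(s['tool_pos'],s['finger_gap'],s['grip_force'],s['ft_force'])
go([.5424,-.363,.0205],-34)"
```

```text
[ 0.54249259 -0.36107042  0.02239041] 0.1562480930602529 39.14285480976105 [-0.55881176  0.34692371  0.34622482]
go [ 0.5424 -0.363   0.0205] psi -34 row [-0.0041, 0.0025, 0.0047] [-0.0004, -0.0, 0.0001] turn deg 0.0 dist 0.003
```

Emit:
step_arm([
  [-0.004,0.002,0.003,0,0,0,0],
  [-0.004,0.002,0.005,0,0,0,0],
  [-0.004,0.002,0.005,0,0,0,0],
  [-0.004,0.002,0.005,0,0,0,0.2],
  [-0.004,0.002,0.005,0,0,0,0.35],
  [-0.004,0.002,0.005,0,0,0,0.5],
  [-0.004,0.002,0.005,0,0,0,0.6],
  [-0.004,0.002,0.005,0,0,0,0.7],
])

```text
time: 11.6
tool_pos: [0.5425, -0.3631, 0.0212]
tool_rot: [[0.559, 0.829, 0.0], [0.829, -0.559, -0.0], [0.0, 0.0, -1.0]]
ft_force: [-0.1, 0.0, -0.2]
finger_gap: 0.695
grip_force: 0.0
```

Emit:
step_arm([
  [0,0,0,0,0,0,0.7],
  [0,0,-0.03,0,0,0,0.7],
  [0,0,-0.1,0,0,0,0.7],
  [0,0,-0.2,0,0,0,0.7],
  [0,0,-0.3,0,0,0,0.8],
  [0,0,-0.4,0,0,0,1],
  [0,0,-0.45,0,0,0,1],
  [0,0,-0.45,0,0,0,1],
])

```text
time: 12.4
tool_pos: [0.5433, -0.3637, 0.2061]
tool_rot: [[0.559, 0.829, 0.005], [0.829, -0.559, -0.004], [-0.0, 0.006, -1.0]]
ft_force: [0.5, -0.3, -0.5]
finger_gap: 1.001
grip_force: 0.0
```

```bash
python3 -c "
from h import *
im,c,st=snap('wrist','w6')
x=topix(c,[(.5424,-.363,.03)])[0].astype(int)
cv2.imwrite('pics/w6c.png',cv2.cvtColor(cv2.resize(im[max(0,x[1]-50):x[1]+50,x[0]-60:x[0]+60],None,fx=5,fy=5),cv2.COLOR_RGB2BGR))
print(st['tool_pos'])
go([.376,.290,.16],39)"
```

```text
[ 0.54332104 -0.3637043   0.20612328]
go [0.376 0.29  0.16 ] psi 39 row [1.1211, -1.2594, 0.1045] [0.0012, 0.001, -0.6083] turn deg 73.0 dist 0.676
```

View pics/w6c.png

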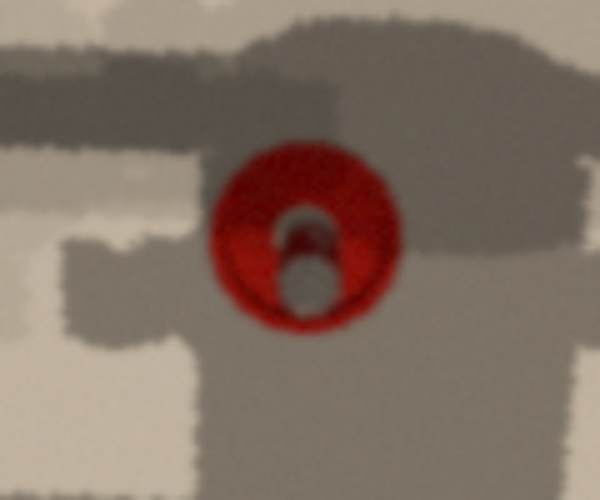

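The red cell stands upright in its coaster, at about (305,240) in the crop. Next is the knob.

Emit:
step_arm([
  [0.08,-0.08,0,0,0,-0.05,1],
  [0.16,-0.17,0,0,0,-0.1,1],
  [0.24,-0.26,0,0,0,-0.15,1],
  [0.32,-0.35,0,0,0,-0.2,1],
  [0.4,-0.44,0,0,0,-0.25,1],
  [0.48,-0.53,0,0,0,-0.3,1],
  [0.56,-0.63,0,0,0,-0.36,1],
  [0.64,-0.72,0,0,0,-0.42,1],
])

```text
time: 13.25
tool_pos: [0.4454, 0.0117, 0.2001]
tool_rot: [[-0.287, 0.958, -0.001], [0.958, 0.287, 0.0], [0.0, -0.001, -1.0]]
ft_force: [1.2, 1.5, 0.2]
finger_gap: 1.0
grip_force: 0.0
```

```bash
python3 -c "
from h import *
print(observe()['tool_pos']);go([.37,.28,.18],39)"
```

```text
[0.44536278 0.01168626 0.20006379]
go [0.37 0.28 0.18] psi 39 row [0.6966, 0.0119, 0.0505] [-0.0005, -0.0003, -0.1861] turn deg 22.3 dist 0.279
```

Emit:
step_arm([
  [0.1,0,0,0,0,-0.05,1],
  [0.2,0,0,0,0,-0.1,1],
  [0.3,0,0.02,0,0,-0.14,1],
  [0.42,0,0.04,0,0,-0.18,1],
  [0.54,0.01,0.05,0,0,-0.18,1],
  [0.66,0.01,0.05,0,0,-0.18,1],
  [0.68,0.01,0.05,0,0,-0.18,1],
  [0.68,0.01,0.05,0,0,-0.18,1],
])

```text
time: 14.05
tool_pos: [0.373, 0.273, 0.18]
tool_rot: [[-0.618, 0.786, -0.002], [0.786, 0.618, -0.001], [0.0, -0.002, -1.0]]
ft_force: [0.3, -0.8, -0.3]
finger_gap: 1.0
grip_force: 0.0
```

```bash
python3 - <<'E'
from h import *
im,c,st=snap('wrist','w7')
print(st['tool_pos'],st['qd'].round(1))
p=topix(c,[(.376,.307,.014)])[0]; print(p)
m=masks(im)['dark']
for ce,S,ct in blobs(m,150):
    if np.hypot(*(ce-p))>60: continue
    (x,y),r=cv2.minEnclosingCircle(ct); q=toplane(c,ct,.012); cc=toplane(c,[(x,y)],.012)[0]
    d=np.linalg.norm(q-cc,axis=1); a=np.degrees(np.arctan2(q[:,1]-cc[1],q[:,0]-cc[0]))
    print(cc,S,"r",d.min(),d.max(),"lobe dir mod60",np.degrees(np.angle(np.sum(d**4*np.exp(6j*np.radians(a)))))/6)
x=p.astype(int);cv2.imwrite('pics/w7c.png',cv2.cvtColor(cv2.resize(im[max(0,x[1]-50):x[1]+50,max(0,x[0]-60):x[0]+60],None,fx=5,fy=5),cv2.COLOR_RGB2BGR))
E
```

```text
[0.37297682 0.2730467  0.18002046] [-3.3 -1.   0.4 -0.4  0.4 -1.7]
[341.84049184 158.90093377]
[0.37680731 0.30970589] [327 139  36  38 864] r 0.015106359826902711 0.021065423372930173 lobe dir mod60 4.812136982863483
```

View pics/w7c.png

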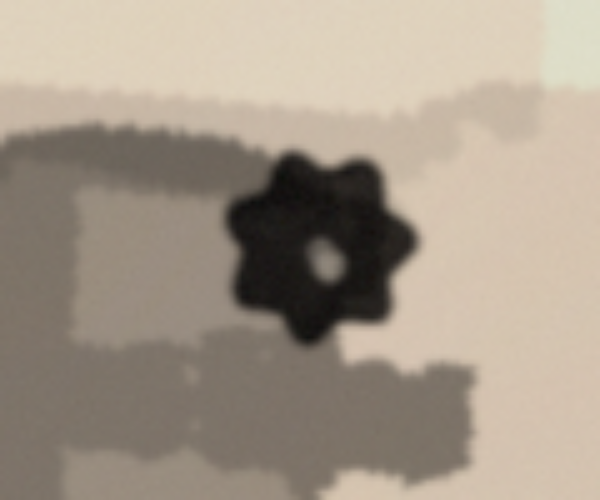

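The knob is at (341,158), with its stud seen from above. It looks to have seven lobes and nothing else in the scene matches, so this is the knob. I'll grip it along a lobe direction.

```bash
python3 - <<'E'
from h import *
im,c,st=snap('wrist')
p=topix(c,[(.3768,.3097,.014)])[0]
for ce,S,ct in blobs(masks(im)['dark'],150):
    if np.hypot(*(ce-p))>40: continue
    (x,y),r=cv2.minEnclosingCircle(ct)
    q=toplane(c,ct,.012); cc=toplane(c,[(x,y)],.012)[0]
    d=np.linalg.norm(q-cc,axis=1); a=np.arctan2(q[:,1]-cc[1],q[:,0]-cc[0])
    for n in (6,7):
        s=np.sum((d-d.mean())*np.exp(1j*n*a)); print(n,abs(s),np.degrees(np.angle(s))/n)
    L=np.degrees(np.angle(np.sum((d-d.mean())*np.exp(7j*a))))/7
    print(cc,S,"closing options",[round((L+k*180/7)%180,1) for k in range(7)])
    for P in (L+k*180/7 for k in range(7)):
        P=P%180
        if 10<P<70: go([*cc,.1],P); go([*cc,.0035],P)
E
```

```text
6 0.009398572539506638 6.983183313715664
7 0.10631768393736495 -7.368764982320343
[0.3769359  0.30970029] [327 138  37  38 855] closing options [np.float64(172.6), np.float64(18.3), np.float64(44.1), np.float64(69.8), np.float64(95.5), np.float64(121.2), np.float64(146.9)]
go [0.3769 0.3097 0.1   ] psi 18.3 row [0.0708, 0.0651, 0.2012] [-0.0005, 0.0002, 0.1638] turn deg 19.7 dist 0.089
go [0.3769 0.3097 0.0035] psi 18.3 row [0.0708, 0.0654, 0.4424] [-0.0005, 0.0002, 0.1638] turn deg 19.7 dist 0.181
go [0.3769 0.3097 0.1   ] psi 44.1 row [0.0708, 0.0651, 0.2012] [-0.0005, 0.0001, -0.0505] turn deg 6.1 dist 0.089
go [0.3769 0.3097 0.0035] psi 44.1 row [0.0708, 0.0654, 0.4424] [-0.0005, 0.0001, -0.0505] turn deg 6.1 dist 0.181
go [0.3769 0.3097 0.1   ] psi 69.8 row [0.0708, 0.0651, 0.2012] [-0.0005, -0.0001, -0.2648] turn deg 31.8 dist 0.089
go [0.3769 0.3097 0.0035] psi 69.8 row [0.0708, 0.0654, 0.4424] [-0.0005, -0.0001, -0.2648] turn deg 31.8 dist 0.181
```

Emit:
step_arm([
  [0.03,0.03,0.08,0,0,-0.025,1],
  [0.07,0.065,0.16,0,0,-0.05,1],
  [0.071,0.065,0.2,0,0,-0.05,1],
  [0.071,0.065,0.28,0,0,-0.05,1],
  [0.071,0.065,0.36,0,0,-0.05,1],
  [0.071,0.065,0.41,0,0,-0.05,1],
  [0.071,0.065,0.435,0,0,-0.05,1],
  [0.071,0.065,0.442,0,0,-0.05,1],
])

```text
time: 14.95
tool_pos: [0.3771, 0.3095, 0.0038]
tool_rot: [[-0.693, 0.721, -0.001], [0.721, 0.693, -0.001], [-0.0, -0.001, -1.0]]
ft_force: [0.4, -0.2, 1.1]
finger_gap: 1.0
grip_force: 0.0
```

Emit:
step_arm([
  [0,0,0,0,0,0,0.8],
  [0,0,0,0,0,0,0.6],
  [0,0,0,0,0,0,0.3],
  [0,0,0,0,0,0,0],
  [0,0,0,0,0,0,0],
  [0,0,0,0,0,0,0],
  [0,0,0,0,0,0,0],
  [0,0,0,0,0,0,0],
], grip_force=40)

```text
time: 15.75
tool_pos: [0.3773, 0.3108, 0.0056]
tool_rot: [[-0.695, 0.719, 0.001], [0.719, 0.695, 0.0], [-0.0, 0.001, -1.0]]
ft_force: [-3.0, -3.7, 11.0]
finger_gap: 0.45
grip_force: 39.5
```

Emit:
step_arm([
  [0,0,0,0,0,0,0],
  [0,0,-0.02,0,0,0,0],
  [0,0,-0.05,0,0,0,0],
  [0,0,-0.1,0,0,0,0],
  [0,0,-0.18,0,0,0,0],
  [0,0,-0.26,0,0,0,0],
  [0,0,-0.28,0,0,0,0],
  [0,0,-0.28,0,0,0,0],
])

```text
time: 16.55
tool_pos: [0.3774, 0.311, 0.1184]
tool_rot: [[-0.695, 0.719, 0.003], [0.719, 0.695, 0.002], [-0.0, 0.003, -1.0]]
ft_force: [1.4, -0.5, -0.6]
finger_gap: 0.45
grip_force: 40.2
```

```bash
python3 -c "
from h import *
s=observe();print(s['tool_pos'],s['finger_gap'],s['grip_force'],s['ft_force'])
im,c,st=snap('wrist','w8')
cv2.imwrite('pics/w8c.png',cv2.cvtColor(cv2.resize(im[200:400,220:420],None,fx=3,fy=3),cv2.COLOR_RGB2BGR))
go([.641,-.012,.12],0)"
```

```text
[0.37744771 0.31102882 0.1183983 ] 0.4500726798157487 40.2288234198204 [ 1.36431531 -0.46233353 -0.61841616]
go [ 0.641 -0.012  0.12 ] psi 0 row [-1.0389, -0.0856, -0.0082] [0.0005, -0.0002, 0.3667] turn deg 44.0 dist 0.417
```

View pics/w8c.png

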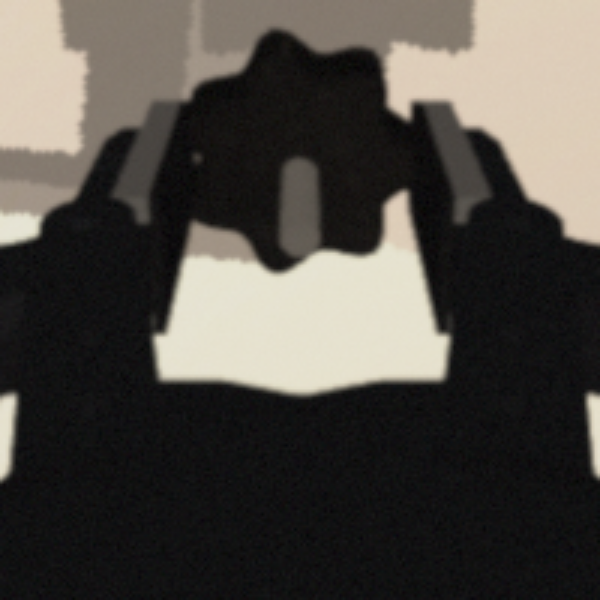

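The knob is held level, with its stud upright between the fingers. Carrying it to the star dish.

Emit:
step_arm([
  [-0.11,0,0,0,0,0.06,0],
  [-0.22,-0.02,0,0,0,0.12,0],
  [-0.34,-0.03,0,0,0,0.18,0],
  [-0.46,-0.04,0,0,0,0.24,0],
  [-0.58,-0.05,0,0,0,0.3,0],
  [-0.7,-0.06,0,0,0,0.36,0],
  [-0.82,-0.07,0,0,0,0.36,0],
  [-0.92,-0.08,0,0,0,0.36,0],
])

```text
time: 17.4
tool_pos: [0.6101, 0.0214, 0.1145]
tool_rot: [[-0.013, 1.0, -0.002], [1.0, 0.013, -0.0], [-0.0, -0.002, -1.0]]
ft_force: [0.7, 0.8, -0.3]
finger_gap: 0.452
grip_force: 40.2
```

Emit:
step_arm([
  [0,0,0,0,0,0,0],
  [0,0,0,0,0,0,0],
  [0,0,0,0,0,0,0],
  [0,0,0,0,0,0,0],
  [0,0,0,0,0,0,0],
  [0,0,0,0,0,0,0],
  [0,0,0,0,0,0,0],
  [0,0,0,0,0,0,0],
])

```text
time: 18.2
tool_pos: [0.6095, 0.0238, 0.1164]
tool_rot: [[-0.014, 1.0, 0.0], [1.0, 0.014, 0.0], [0.0, 0.0, -1.0]]
ft_force: [-0.1, 0.6, -0.9]
finger_gap: 0.45
grip_force: 40.3
```

```bash
python3 - <<'E'
from h import *
im,c,st=snap('wrist','w9')
print(st['tool_pos'],st['finger_gap'])
p=topix(c,[(.641,-.012,.01)])[0]; print(p)
h=cv2.cvtColor(im,cv2.COLOR_RGB2HSV)
for ce,S,ct in blobs((h[...,1]<35)&(h[...,2]>60)&(h[...,2]<170),300):
    if np.hypot(*(ce-p))>60: continue
    (x,y),r=cv2.minEnclosingCircle(ct); q=toplane(c,[(x,y),(x+r,y)],.009); print((x,y),S,q[0],"d",2*np.linalg.norm(q[1]-q[0]))
go([.641,-.012,.0105],0)
E
```

```text
[0.60946633 0.02378641 0.11639329] 0.4502571968839089
[352.57281738 232.94276469]
(356.5262451171875, 235.6205291748047) [ 323  195   71   79 1671] [ 0.64500065 -0.01510532] d 0.07833191183195691
go [ 0.641  -0.012   0.0105] psi 0 row [-0.0904, 0.0774, 0.2647] [0.0001, 0.0, 0.0068] turn deg 0.8 dist 0.116
```

View pics/w9.png

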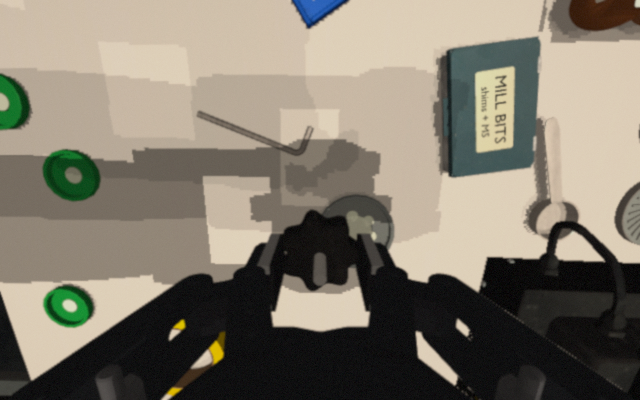

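The dish sits behind the knob. Its top edge at row 194 and right edge at column 394 put the centre at about (353,232), which agrees with (0.641,-0.012). Lowering.

Emit:
step_arm([
  [-0.045,0.039,0.08,0,0,0,0],
  [-0.09,0.077,0.16,0,0,0,0],
  [-0.09,0.077,0.18,0,0,0,0],
  [-0.09,0.077,0.2,0,0,0,0],
  [-0.09,0.077,0.22,0,0,0,0],
  [-0.09,0.077,0.24,0,0,0,0],
  [-0.09,0.077,0.255,0,0,0,0],
  [-0.09,0.077,0.262,0,0,0,0],
])

```text
time: 19.05
tool_pos: [0.6407, -0.0116, 0.0113]
tool_rot: [[-0.014, 1.0, 0.0], [1.0, 0.014, -0.0], [-0.0, 0.0, -1.0]]
ft_force: [-0.2, 1.0, 0.3]
finger_gap: 0.454
grip_force: 40.4
```

```bash
python3 -c "
from h import *
s=observe();print(s['tool_pos'],s['finger_gap'],s['grip_force'],s['ft_force'])
go([.641,-.012,.0105],0)"
```

```text
[ 0.64067291 -0.01160497  0.01130378] 0.4540664849325535 40.41451709410467 [-0.19191305  0.99827684  0.34186637]
go [ 0.641  -0.012   0.0105] psi 0 row [-0.001, 0.0008, 0.002] [0.0, 0.0, 0.0069] turn deg 0.8 dist 0.001
```

Emit:
step_arm([
  [0,0,0.002,0,0,0,0],
  [0,0,0.003,0,0,0,0],
  [0,0,0.003,0,0,0,0.48],
  [0,0,0.003,0,0,0,0.52],
  [0,0,0.003,0,0,0,0.56],
  [0,0,0.002,0,0,0,0.62],
  [0,0,0,0,0,0,0.7],
  [0,0,0,0,0,0,0.75],
])

```text
time: 19.85
tool_pos: [0.6409, -0.0119, 0.0117]
tool_rot: [[-0.014, 1.0, 0.0], [1.0, 0.014, 0.0], [0.0, 0.0, -1.0]]
ft_force: [0.2, 0.2, 0.6]
finger_gap: 0.745
grip_force: 0.0
```

Emit:
step_arm([
  [0,0,0,0,0,0,0.75],
  [0,0,-0.03,0,0,0,0.75],
  [0,0,-0.1,0,0,0,0.8],
  [0,0,-0.2,0,0,0,0.9],
  [0,0,-0.3,0,0,0,1],
  [0,0,-0.4,0,0,0,1],
  [0,0,-0.45,0,0,0,1],
  [0,0,-0.45,0,0,0,1],
])

```text
time: 20.65
tool_pos: [0.6419, -0.012, 0.1965]
tool_rot: [[-0.014, 1.0, 0.006], [1.0, 0.014, -0.0], [-0.0, 0.006, -1.0]]
ft_force: [0.8, 0.0, 0.0]
finger_gap: 1.005
grip_force: 0.0
```

```bash
python3 -c "
from h import *
im,c,st=snap('wrist','w10')
x=topix(c,[(.641,-.012,.01)])[0].astype(int)
cv2.imwrite('pics/w10c.png',cv2.cvtColor(cv2.resize(im[max(0,x[1]-50):x[1]+50,x[0]-60:x[0]+60],None,fx=5,fy=5),cv2.COLOR_RGB2BGR))
print(st['tool_pos'],st['finger_gap'])
go([.40,-.26,.2],-36)"
```

```text
[ 0.64187868 -0.01196603  0.19648408] 1.0046761769115957
go [ 0.4  -0.26  0.2 ] psi -36 row [-0.6117, -0.6117, -0.0173] [0.0014, -0.0004, 0.3067] turn deg 36.8 dist 0.346
```

View pics/w10c.png

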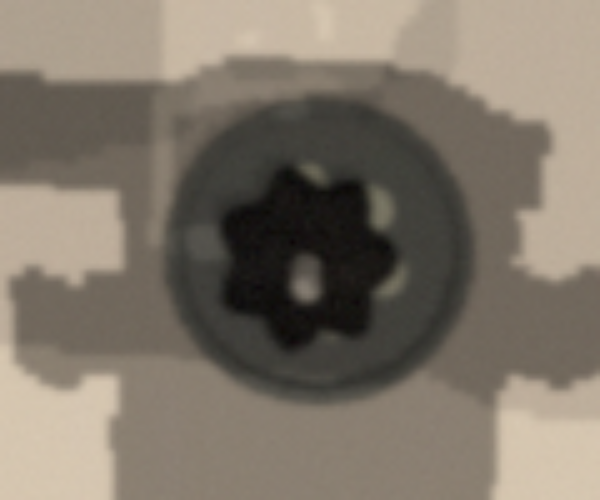

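The knob sits flat inside the dish, stud up at about (308,278) in the crop. Next is the adapter.

Emit:
step_arm([
  [-0.07,-0.07,0,0,0,0.05,1],
  [-0.15,-0.15,0,0,0,0.1,1],
  [-0.23,-0.23,0,0,0,0.15,1],
  [-0.31,-0.31,0,0,0,0.2,1],
  [-0.39,-0.39,0,0,0,0.25,1],
  [-0.47,-0.47,0,0,0,0.3,1],
  [-0.55,-0.55,0,0,0,0.3,1],
  [-0.6,-0.6,0,0,0,0.3,1],
])

```text
time: 21.5
tool_pos: [0.4019, -0.2565, 0.1905]
tool_rot: [[0.578, 0.816, -0.001], [0.816, -0.578, 0.0], [-0.0, -0.001, -1.0]]
ft_force: [0.0, 0.9, 0.4]
finger_gap: 1.001
grip_force: 0.0
```

Emit:
step_arm([
  [0,0,0,0,0,0,1],
  [0,0,0,0,0,0,1],
  [0,0,0,0,0,0,1],
  [0,0,0,0,0,0,1],
  [0,0,0,0,0,0,1],
  [0,0,0,0,0,0,1],
  [0,0,0,0,0,0,1],
  [0,0,0,0,0,0,1],
])

```text
time: 22.3
tool_pos: [0.4043, -0.2552, 0.1915]
tool_rot: [[0.576, 0.817, -0.0], [0.817, -0.576, 0.0], [-0.0, -0.0, -1.0]]
ft_force: [0.3, 0.1, -0.6]
finger_gap: 0.999
grip_force: 0.0
```

```bash
python3 -c "
from h import *
im,c,st=snap('wrist','w11')
np.savez('w11.npz',pos=st['tool_pos'],rot=st['tool_rot'])
p=topix(c,[(.386,-.295,.046),(.386,-.295,0)]);print(st['tool_pos'],p,c[1])
x=p[0].astype(int)-[60,50];x=np.maximum(x,0);print('crop origin',x)
cv2.imwrite('pics/w11c.png',cv2.cvtColor(cv2.resize(im[x[1]:x[1]+100,x[0]:x[0]+120],None,fx=5,fy=5,interpolation=cv2.INTER_CUBIC),cv2.COLOR_RGB2BGR))
"
```

```text
[ 0.40430808 -0.25515833  0.1915148 ] [[326.86016163 225.04240104]
 [325.96693347 211.4545544 ]] [ 0.44433516 -0.1991078   0.33327531]
crop origin [266 175]
```

View pics/w11c.png

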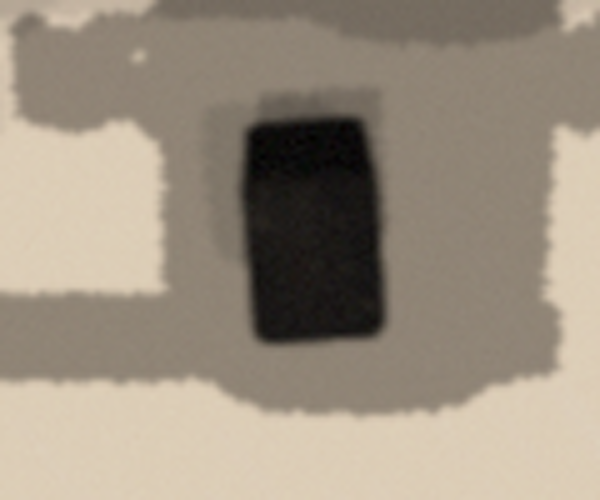

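The adapter's top face is the brighter part of the black shape, with crop corners (247,180), (377,176), (384,334) and (258,341). I'll fit that face at z = 0.046.

```bash
python3 - <<'E'
from h import *
im=cv2.cvtColor(cv2.imread("pics/w11.png"),cv2.COLOR_BGR2RGB); f=np.load("w11.npz"); c=cam("wrist",dict(tool_pos=f["pos"],tool_rot=f["rot"]))
def rep(px):
    q=toplane(c,px,.046).astype(np.float32); b=cv2.boxPoints(cv2.minAreaRect(q*1000))/1000
    e=np.diff(np.r_[b,b[:1]],axis=0);L=np.linalg.norm(e,axis=1);k=L.argmin()
    print(b.mean(0).round(4),L.round(4),"short axis deg",round(np.degrees(np.arctan2(e[k,1],e[k,0]))%180,1)); return b.mean(0)
V=cv2.GaussianBlur(im.max(2),(3,3),0); 
d=(V<60).astype(np.uint8); print([int(V[y,266+63]) for y in range(192,250,2)])
for t in (14,18,22):
    m=np.zeros(V.shape,bool); m[190:255,300:355]=((V>t)&(V<60))[190:255,300:355]
    m=cv2.morphologyEx(m.astype(np.uint8),cv2.MORPH_OPEN,np.ones((3,3)))
    for ce,S,ct in blobs(m,200): print(t,S); rep(ct)
C=rep(np.array([(247,180),(377,176),(384,334),(258,341)])/5+[266,175]-.4)
# whole silhouette bottom edge direction
E
```

```text
[134, 113, 101, 65, 18, 11, 11, 13, 13, 21, 26, 26, 28, 27, 28, 28, 27, 28, 31, 29, 28, 26, 25, 26, 27, 56, 125, 143, 143]
14 [315 208  27  35 858]
[ 0.3869 -0.2964] [0.0278 0.0388 0.0278 0.0388] short axis deg 147.4
18 [315 210  27  33 824]
[ 0.3863 -0.2969] [0.0279 0.0372 0.0279 0.0372] short axis deg 146.0
22 [315 211  27  32 762]
[ 0.386  -0.2973] [0.0279 0.0361 0.0279 0.0361] short axis deg 146.0
[ 0.387  -0.2974] [0.0277 0.0374 0.0277 0.0374] short axis deg 148.2
```

```bash
python3 -c "
from h import *
go([.387,-.297,.08],147); go([.387,-.297,.013],147)"
```

```text
go [ 0.387 -0.297  0.08 ] psi -33 row [-0.1103, 0.025, 0.2788] [-0.0, -0.0, -0.0183] turn deg 2.2 dist 0.12
go [ 0.387 -0.297  0.013] psi -33 row [-0.1103, 0.025, 0.4463] [-0.0, -0.0, -0.0183] turn deg 2.2 dist 0.184
```

Emit:
step_arm([
  [-0.05,0.012,0.09,0,0,-0.018,1],
  [-0.11,0.025,0.18,0,0,-0.018,1],
  [-0.11,0.025,0.24,0,0,-0.018,1],
  [-0.11,0.025,0.26,0,0,-0.018,1],
  [-0.11,0.025,0.33,0,0,-0.018,1],
  [-0.11,0.025,0.4,0,0,-0.018,1],
  [-0.11,0.025,0.44,0,0,-0.018,1],
  [-0.11,0.025,0.446,0,0,-0.018,1],
])

```text
time: 23.15
tool_pos: [0.3868, -0.2963, 0.0122]
tool_rot: [[0.545, 0.839, -0.001], [0.839, -0.545, 0.001], [0.0, -0.002, -1.0]]
ft_force: [-0.0, -0.6, 0.3]
finger_gap: 1.003
grip_force: 0.0
```

Emit:
step_arm([
  [0,0,0,0,0,0,0.8],
  [0,0,0,0,0,0,0.6],
  [0,0,0,0,0,0,0.3],
  [0,0,0,0,0,0,0],
  [0,0,0,0,0,0,0],
  [0,0,0,0,0,0,0],
  [0,0,0,0,0,0,0],
  [0,0,0,0,0,0,0],
], grip_force=60)

```text
time: 23.95
tool_pos: [0.3875, -0.2974, 0.0142]
tool_rot: [[0.545, 0.838, 0.001], [0.838, -0.545, -0.001], [-0.0, 0.002, -1.0]]
ft_force: [0.4, 0.4, 7.0]
finger_gap: 0.344
grip_force: 60.2
```

```bash
python3 -c "
from h import *
s=observe();print(s['tool_pos'],s['finger_gap'],s['grip_force'],s['ft_force'])
"
```

```text
[ 0.38753754 -0.2973707   0.01419542] 0.343822365406563 60.15638530254364 [0.35134277 0.36464617 7.03500164]
```

Gripped: gap 29 mm. Lifting, then carrying it in two legs.

Emit:
step_arm([
  [0,0,-0.02,0,0,0,0],
  [0,0,-0.08,0,0,0,0],
  [0,0,-0.16,0,0,0,0],
  [0,0,-0.24,0,0,0,0],
  [0,0,-0.3,0,0,0,0],
  [0,0,-0.3,0,0,0,0],
  [0,0,-0.3,0,0,0,0],
  [0,0,-0.3,0,0,0,0],
])

```text
time: 24.75
tool_pos: [0.3866, -0.2967, 0.1321]
tool_rot: [[0.545, 0.838, -0.001], [0.838, -0.545, 0.001], [0.0, -0.001, -1.0]]
ft_force: [-0.7, 0.3, -1.2]
finger_gap: 0.339
grip_force: 59.3
```

```bash
python3 -c "
from h import *
s=observe();print(s['tool_pos'],s['finger_gap'],s['grip_force'],s['ft_force'])
go([.48,-.06,.135],0)
go([.602,.206,.135],33.1)
"
```

```text
[ 0.38662712 -0.29665369  0.13209049] 0.3393105864475274 59.30334806442261 [-0.73493138  0.28099452 -1.24784464]
go [ 0.48  -0.06   0.135] psi 0 row [0.6232, -0.1269, -0.007] [-0.0006, -0.0003, -0.2753] turn deg 33.0 dist 0.254
go [0.602 0.206 0.135] psi 33.1 row [1.347, -0.2337, -0.0067] [-0.0006, -0.0005, -0.5511] turn deg 66.1 dist 0.547
```

Emit:
step_arm([
  [0.08,-0.016,0,0,0,-0.04,0],
  [0.17,-0.035,0,0,0,-0.08,0],
  [0.27,-0.055,0,0,0,-0.13,0],
  [0.37,-0.075,0,0,0,-0.18,0],
  [0.47,-0.095,0,0,0,-0.23,0],
  [0.57,-0.115,0,0,0,-0.275,0],
  [0.67,-0.13,0,0,0,-0.32,0],
  [0.75,-0.14,0,0,0,-0.36,0],
])

```text
time: 25.55
tool_pos: [0.5036, -0.0128, 0.132]
tool_rot: [[-0.181, 0.983, -0.002], [0.983, 0.181, 0.0], [0.001, -0.002, -1.0]]
ft_force: [0.2, -0.2, -0.6]
finger_gap: 0.343
grip_force: 59.2
```

```bash
python3 -c "
from h import *
s=observe();print(s['tool_pos'],s['finger_gap'])
go([.59,.18,.135],33.1)
"
```

```text
[ 0.50361503 -0.01280584  0.13197427] 0.3431466805779664
go [0.59  0.18  0.135] psi 33.1 row [0.435, 0.2996, -0.0078] [-0.0007, -0.0004, -0.1889] turn deg 22.7 dist 0.211
```

Emit:
step_arm([
  [0.07,0.05,0,0,0,-0.05,0],
  [0.15,0.1,0,0,0,-0.1,0],
  [0.23,0.16,0,0,0,-0.15,0],
  [0.31,0.22,0,0,0,-0.188,0],
  [0.38,0.27,0,0,0,-0.188,0],
  [0.42,0.29,0,0,0,-0.188,0],
  [0.42,0.29,0,0,0,-0.188,0],
  [0.42,0.29,0,0,0,-0.188,0],
])

```text
time: 26.35
tool_pos: [0.5876, 0.1704, 0.1322]
tool_rot: [[-0.541, 0.841, -0.002], [0.841, 0.541, -0.001], [0.0, -0.002, -1.0]]
ft_force: [0.3, -0.1, -0.7]
finger_gap: 0.347
grip_force: 59.4
```

```bash
python3 - <<'E'
from h import *
im,c,st=snap('wrist','w12')
print(st['tool_pos'],st['qd'].round(1))
for ce,S,ct in blobs(masks(im)["blue"],200):
    q=toplane(c,ct,.01).astype(np.float32); b=cv2.boxPoints(cv2.minAreaRect(q*1000))/1000
    e=np.diff(np.r_[b,b[:1]],axis=0);L=np.linalg.norm(e,axis=1);k=L.argmax()
    print(S,b.mean(0).round(4),L.round(4),"long axis deg",round(np.degrees(np.arctan2(e[k,1],e[k,0]))%180,1))
# adapter silhouette in hand
# same unprojection on the earlier clean view w1
im=cv2.cvtColor(cv2.imread("pics/w1.png"),cv2.COLOR_BGR2RGB); f=np.load("w1.npz"); c=cam("wrist",dict(tool_pos=f["pos"],tool_rot=f["rot"]))
for ce,S,ct in blobs(masks(im)["blue"],200):
    q=toplane(c,ct,.01).astype(np.float32); b=cv2.boxPoints(cv2.minAreaRect(q*1000))/1000
    e=np.diff(np.r_[b,b[:1]],axis=0);L=np.linalg.norm(e,axis=1);k=L.argmax()
    print("w1",b.mean(0).round(4),L.round(4),"long axis deg",round(np.degrees(np.arctan2(e[k,1],e[k,0]))%180,1))
go([.602,.206,.07],33.1)
E
```

```text
[0.58761004 0.17044084 0.13219275] [-1.1 -1.1  0.2 -0.   0.1 -0.2]
[ 325  133   62   71 2789] [0.6034 0.2061] [0.0665 0.056  0.0665 0.056 ] long axis deg 123.0
w1 [0.6017 0.2051] [0.0662 0.0578 0.0662 0.0578] long axis deg 123.1
go [0.602 0.206 0.07 ] psi 33.1 row [0.0563, 0.0789, 0.1563] [-0.0005, -0.0, -0.0034] turn deg 0.4 dist 0.074
```

The tray is confirmed at (0.603,0.206) with its long axis at 123.0°. Lowering.

Emit:
step_arm([
  [0.055,0.081,0.05,0,0,-0.003,0],
  [0.055,0.081,0.12,0,0,-0.003,0],
  [0.055,0.081,0.18,0,0,-0.003,0],
  [0.055,0.081,0.2,0,0,-0.003,0],
  [0.055,0.081,0.22,0,0,-0.003,0],
  [0.055,0.081,0.245,0,0,-0.003,0],
  [0.055,0.081,0.265,0,0,-0.003,0],
  [0.055,0.081,0.275,0,0,-0.003,0],
])

```text
time: 27.2
tool_pos: [0.6035, 0.2067, 0.0227]
tool_rot: [[-0.546, 0.838, -0.0], [0.838, 0.546, -0.0], [0.0, -0.0, -1.0]]
ft_force: [0.2, 0.0, -1.2]
finger_gap: 0.342
grip_force: 59.8
```

```bash
python3 -c "
from h import *
s=observe();print(s['tool_pos'],s['finger_gap'],s['ft_force'])
go([.603,.206,.0188],33.05)
"
```

```text
[0.60347471 0.2067342  0.02270682] 0.3417030818069918 [ 0.23243332  0.03007579 -1.16224703]
go [0.603  0.206  0.0188] psi 33.0 row [-0.0009, -0.002, 0.0098] [-0.0, -0.0, 0.0002] turn deg 0.0 dist 0.004
```

Emit:
step_arm([
  [-0.001,-0.002,0.005,0,0,0,0],
  [-0.001,-0.002,0.01,0,0,0,0],
  [-0.001,-0.002,0.01,0,0,0,0],
  [-0.001,-0.002,0.01,0,0,0,0],
  [-0.001,-0.002,0.01,0,0,0,0.4],
  [-0.001,-0.002,0.01,0,0,0,0.5],
  [-0.001,-0.002,0.01,0,0,0,0.6],
  [-0.001,-0.002,0.01,0,0,0,0.7],
])

```text
time: 28.0
tool_pos: [0.6031, 0.2062, 0.0192]
tool_rot: [[-0.546, 0.838, 0.0], [0.838, 0.546, 0.0], [-0.0, 0.0, -1.0]]
ft_force: [0.5, 0.7, 0.2]
finger_gap: 0.698
grip_force: 0.0
```

Emit:
step_arm([
  [0,0,0,0,0,0,0.75],
  [0,0,-0.03,0,0,0,0.75],
  [0,0,-0.1,0,0,0,0.8],
  [0,0,-0.2,0,0,0,0.9],
  [0,0,-0.3,0,0,0,1],
  [0,0,-0.4,0,0,0,1],
  [0,0,-0.43,0,0,0,1],
  [0,0,-0.43,0,0,0,1],
])

```text
time: 28.8
tool_pos: [0.6037, 0.2063, 0.1942]
tool_rot: [[-0.546, 0.838, 0.004], [0.838, 0.546, 0.001], [-0.001, 0.004, -1.0]]
ft_force: [-0.7, -0.7, -0.2]
finger_gap: 1.002
grip_force: 0.0
```

```bash
python3 -c "
from h import *
im,c,st=snap('wrist','w13')
x=topix(c,[(.603,.206,.01)])[0].astype(int);print(st['tool_pos'],st['finger_gap'],x)
cv2.imwrite('pics/w13c.png',cv2.cvtColor(cv2.resize(im[max(0,x[1]-50):x[1]+50,x[0]-60:x[0]+60],None,fx=5,fy=5),cv2.COLOR_RGB2BGR))
V=cv2.GaussianBlur(im.max(2),(3,3),0)
for t in (14,18,22):
    m=np.zeros(V.shape,bool); sl=np.s_[x[1]-45:x[1]+45,x[0]-45:x[0]+45]; m[sl]=((V>t)&(V<60))[sl]
    m=cv2.morphologyEx(m.astype(np.uint8),cv2.MORPH_OPEN,np.ones((3,3)))
    for ce,S,ct in blobs(m,200):
        q=toplane(c,ct,.05).astype(np.float32); b=cv2.boxPoints(cv2.minAreaRect(q*1000))/1000
        e=np.diff(np.r_[b,b[:1]],axis=0);L=np.linalg.norm(e,axis=1);k=L.argmax()
        print(t,S,b.mean(0).round(4),L.round(4),'long axis deg',round(np.degrees(np.arctan2(e[k,1],e[k,0]))%180,1))
go([.45,-.12,.2],-15)
"
```

```text
[0.60374581 0.20633641 0.19415846] 1.0018691591165239 [318 177]
14 [305 168  29  38 982] [0.604  0.2051] [0.0393 0.0294 0.0393 0.0294] long axis deg 123.0
18 [305 169  17  18 200] [0.5936 0.2099] [0.0178 0.0163 0.0178 0.0163] long axis deg 122.2
go [ 0.45 -0.12  0.2 ] psi -15 row [-0.4742, -0.7659, -0.0214] [0.0006, -0.0001, 0.4007] turn deg 48.1 dist 0.36
```

View pics/w13c.png

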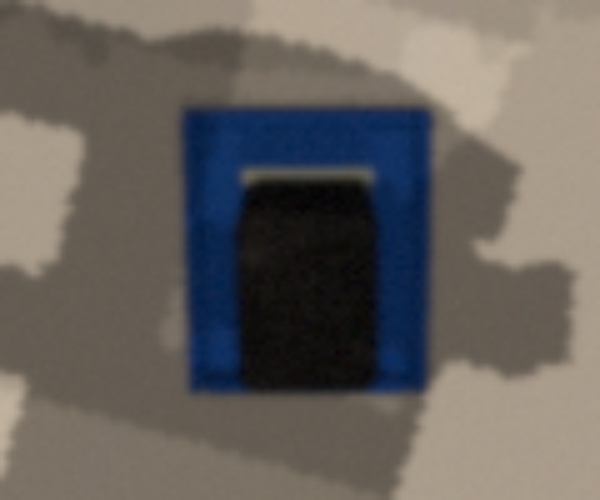

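The adapter stands upright in the tray and square to it: its measured long axis is 123.0°, the same as the tray's. Last is the tape.

```bash
python3 -c "
from h import *
c=cam('top');print('box base',toplane(c,[(120,188),(145,60)],0).round(3),'box top',toplane(c,[(108,40),(85,165)],.2).round(3))
go([.48,-.18,.2],27)"
```

```text
box base [[0.484 0.558]
 [0.884 0.58 ]] box top [[0.803 0.56 ]
 [0.485 0.53 ]]
go [ 0.48 -0.18  0.2 ] psi 27 row [-0.6409, -0.785, -0.0214] [0.0006, 0.0001, 0.0507] turn deg 6.1 dist 0.405
```

Emit:
step_arm([
  [-0.06,-0.08,0,0,0,0.02,1],
  [-0.14,-0.17,0,0,0,0.05,1],
  [-0.22,-0.26,0,0,0,0.05,1],
  [-0.3,-0.36,0,0,0,0.05,1],
  [-0.38,-0.46,0,0,0,0.05,1],
  [-0.46,-0.56,0,0,0,0.05,1],
  [-0.54,-0.66,0,0,0,0.05,1],
  [-0.6,-0.74,0,0,0,0.05,1],
])

```text
time: 29.65
tool_pos: [0.4844, -0.1582, 0.1892]
tool_rot: [[-0.455, 0.89, -0.002], [0.89, 0.455, 0.001], [0.002, -0.002, -1.0]]
ft_force: [1.1, 0.6, -0.1]
finger_gap: 1.002
grip_force: 0.0
```

Emit:
step_arm([
  [0,0,0,0,0,0,0.6],
  [0,0,0,0,0,0,0.6],
  [0,0,0,0,0,0,0.6],
  [0,0,0,0,0,0,0.6],
  [0,0,0,0,0,0,0.6],
  [0,0,0,0,0,0,0.6],
  [0,0,0,0,0,0,0.6],
  [0,0,0,0,0,0,0.6],
])

```text
time: 30.45
tool_pos: [0.4861, -0.1563, 0.1911]
tool_rot: [[-0.456, 0.89, -0.0], [0.89, 0.456, 0.0], [0.0, 0.0, -1.0]]
ft_force: [-0.3, 0.3, 0.1]
finger_gap: 0.601
grip_force: 0.0
```

```bash
python3 - <<'E'
from h import *
im,c,st=snap('wrist','w14')
print(st['tool_pos'],st['finger_gap'])
h=cv2.cvtColor(im,cv2.COLOR_RGB2HSV)
m=(h[...,1]>90)&(h[...,0]>15)&(h[...,0]<36)&(h[...,2]>70)
for ce,S,ct in blobs(m,300):
    q=toplane(c,ct,.025).astype(np.float32); (x,y),r=cv2.minEnclosingCircle(q*1000)
    q0=toplane(c,ct,.012).astype(np.float32); (x0,y0),r0=cv2.minEnclosingCircle(q0*1000)
    print(S,(x,y,r),(x0,y0,r0))
t=[.461,-.148]
u=np.array([np.cos(np.radians(207)),np.sin(np.radians(207))])
go([*(np.array(t)+.042*u),.1],27)
E
```

```text
[ 0.48613581 -0.15633568  0.19110512] 0.600651696906408
[ 258  118   93   93 3109] (463.0668029785156, -148.6257781982422, 50.97573471069336) (463.4100646972656, -150.87940979003906, 53.12825012207031)
[524 264  50  56 557] (808.9390869140625, -151.90838623046875, 43.54409408569336) (823.88720703125, -154.30062866210938, 45.38279342651367)
go [ 0.4236 -0.1671  0.1   ] psi 27 row [0.0475, -0.1514, 0.2279] [0.0, 0.0, 0.0008] turn deg 0.1 dist 0.111
```

The tape circle fits radius 51.0 mm at z = 0.025, with its centre at (0.463,-0.149). I'm gripping the robot-side wall at (0.426,-0.168).

Emit:
step_arm([
  [0.022,-0.07,0.08,0,0,0,0.6],
  [0.044,-0.147,0.16,0,0,0,0.6],
  [0.044,-0.147,0.24,0,0,0,0.6],
  [0.044,-0.147,0.3,0,0,0,0.6],
  [0.044,-0.147,0.36,0,0,0,0.6],
  [0.044,-0.147,0.41,0,0,0,0.6],
  [0.044,-0.147,0.44,0,0,0,0.6],
  [0.044,-0.147,0.458,0,0,0,0.6],
])

```text
time: 31.3
tool_pos: [0.4255, -0.1676, 0.0072]
tool_rot: [[-0.455, 0.89, -0.001], [0.89, 0.455, 0.0], [0.001, -0.001, -1.0]]
ft_force: [0.7, 0.0, -0.5]
finger_gap: 0.6
grip_force: 0.0
```

Emit:
step_arm([
  [0,0,0,0,0,0,0.5],
  [0,0,0,0,0,0,0.4],
  [0,0,0,0,0,0,0.2],
  [0,0,0,0,0,0,0],
  [0,0,0,0,0,0,0],
  [0,0,0,0,0,0,0],
  [0,0,0,0,0,0,0],
  [0,0,0,0,0,0,0],
], grip_force=80)

```text
time: 32.1
tool_pos: [0.4263, -0.1679, 0.009]
tool_rot: [[-0.455, 0.89, 0.001], [0.89, 0.455, -0.001], [-0.001, 0.001, -1.0]]
ft_force: [-1.1, 0.5, 6.3]
finger_gap: 0.143
grip_force: 78.2
```

```bash
python3 -c "
from h import *
s=observe();print(s['tool_pos'],s['finger_gap'],s['grip_force'],s['ft_force'])
"
```

```text
[ 0.42625591 -0.16787618  0.00901615] 0.14295854261802818 78.17316933007532 [-1.09795359  0.45251513  6.26868444]
```

Emit:
step_arm([
  [0,0,0,0,0,0,0],
  [0,0,-0.02,0,0,0,0],
  [0,0,-0.06,0,0,0,0],
  [0,0,-0.12,0,0,0,0],
  [0,0,-0.18,0,0,0,0],
  [0,0,-0.22,0,0,0,0],
  [0,0,-0.22,0,0,0,0],
  [0,0,-0.22,0,0,0,0],
])

```text
time: 32.9
tool_pos: [0.4256, -0.1676, 0.0958]
tool_rot: [[-0.455, 0.89, 0.0], [0.89, 0.455, -0.0], [-0.0, 0.0, -1.0]]
ft_force: [-1.4, 0.9, -1.1]
finger_gap: 0.136
grip_force: 78.0
```

```bash
python3 - <<'E'
from h import *
im,c,st=snap('wrist','w15')
print(st['tool_pos'],st['finger_gap'],st['grip_force'],st['ft_force'])
h=cv2.cvtColor(im,cv2.COLOR_RGB2HSV)
m=(h[...,1]>90)&(h[...,0]>15)&(h[...,0]<36)&(h[...,2]>70)
R0=np.array(st['tool_rot']);u=R0[:2,1]
z=st['tool_pos'][2]-.009+.025
print("expected ctr",st['tool_pos'][:2]+.042*u, "left",topix(c,[(.4631,-.1486,.02)]))
for ce,S,ct in blobs(m,300):
    for zz in (z-.01,z,z+.01):
        q=toplane(c,ct,zz).astype(np.float32); (x,y),r=cv2.minEnclosingCircle(q*1000); print(S,zz,(x,y,r))
cv2.imwrite('pics/w15c.png',cv2.cvtColor(cv2.resize(im[120:340,200:460],None,fx=2.7,fy=2.7),cv2.COLOR_RGB2BGR))
E
```

```text
[ 0.42562503 -0.16760746  0.09579206] 0.1362545137652791 78.00353405723399 [-1.36034206  0.9127126  -1.08936839]
expected ctr [ 0.46301931 -0.14848503] left [[372.2122817  205.92578441]]
[  308   155   201   172 11028] 0.10179206320826188 (467.7317810058594, -148.49142456054688, 56.50891876220703)
[  308   155   201   172 11028] 0.11179206320826188 (462.32989501953125, -145.39718627929688, 52.34596252441406)
[  308   155   201   172 11028] 0.12179206320826187 (456.9280700683594, -142.30291748046875, 48.18294906616211)
```

View pics/w15c.png

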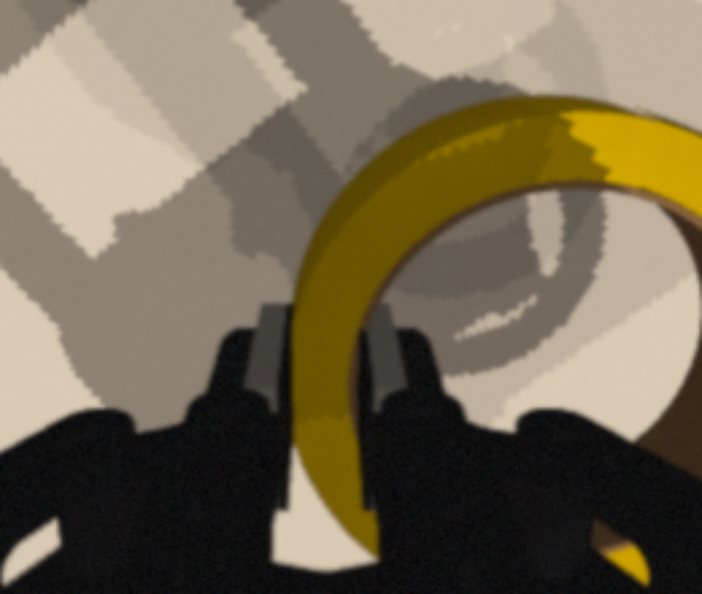

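The tape is held by its wall and off the table, with the ring looking level. That was the last picture I may view, so from here I go by numbers. Carrying it towards the hub.

```bash
python3 -c "
from h import *
go([.55,.2,.2],40)"
```

```text
go [0.55 0.2  0.2 ] psi 40 row [0.6762, 0.6956, -0.262] [-0.0002, -0.0003, -0.1076] turn deg 12.9 dist 0.402
```

Emit:
step_arm([
  [0.03,0.03,-0.06,0,0,0,0],
  [0.09,0.09,-0.13,0,0,-0.02,0],
  [0.16,0.16,-0.2,0,0,-0.04,0],
  [0.23,0.23,-0.26,0,0,-0.06,0],
  [0.3,0.31,-0.262,0,0,-0.08,0],
  [0.37,0.38,-0.262,0,0,-0.1,0],
  [0.44,0.45,-0.262,0,0,-0.108,0],
  [0.5,0.51,-0.262,0,0,-0.108,0],
])

```text
time: 33.75
tool_pos: [0.5162, 0.1053, 0.1993]
tool_rot: [[-0.644, 0.765, -0.002], [0.765, 0.644, -0.0], [0.001, -0.001, -1.0]]
ft_force: [0.7, -1.8, -2.2]
finger_gap: 0.144
grip_force: 78.2
```

```bash
python3 -c "
from h import *
s=observe();print(s['tool_pos'],s['finger_gap'],s['grip_force'],s['ft_force'])
go([.55,.2,.2],40)"
```

```text
[0.51623911 0.10529978 0.19930209] 0.14393964261492503 78.16519675016025 [ 0.65219786 -1.77930833 -2.16769173]
go [0.55 0.2  0.2 ] psi 40 row [0.1266, 0.2171, -0.0019] [-0.0007, -0.0005, 0.001] turn deg 0.2 dist 0.101
```

Emit:
step_arm([
  [0.04,0.08,0,0,0,0,0],
  [0.09,0.15,0,0,0,0,0],
  [0.12,0.2,0,0,0,0,0],
  [0.12,0.21,0,0,0,0,0],
  [0.12,0.21,0,0,0,0,0],
  [0.12,0.21,0,0,0,0,0],
  [0.12,0.21,0,0,0,0,0],
  [0.12,0.21,0,0,0,0,0],
])

```text
time: 34.55
tool_pos: [0.5496, 0.1934, 0.2008]
tool_rot: [[-0.643, 0.766, 0.0], [0.766, 0.643, 0.0], [-0.0, 0.0, -1.0]]
ft_force: [-0.2, 0.1, -0.5]
finger_gap: 0.139
grip_force: 78.2
```

```bash
python3 - <<'E'
from h import *
im,c,st=snap('wrist','w16')
print(st['tool_pos'],st['qd'].round(1),st['finger_gap'])
p=topix(c,[(.538,.379,.008)])[0];print("hub px",p)
h=cv2.cvtColor(im,cv2.COLOR_RGB2HSV)
m=(h[...,1]>90)&(h[...,0]>15)&(h[...,0]<36)&(h[...,2]>60)
for ce,S,ct in blobs(m,200):
    (x,y),r=cv2.minEnclosingCircle(toplane(c,ct,.01).astype(np.float32)*1000); print("yellow",ce,S,"z.01:",(x,y,r))
    if S[4]>5000:
        for zz in (.2,.215,.225):
            (x,y),r=cv2.minEnclosingCircle(toplane(c,ct,zz).astype(np.float32)*1000); print("  tape",zz,(x,y,r))
m=np.zeros(m.shape,bool); x0,y0=p.astype(int); sl=np.s_[max(0,y0-70):y0+70,x0-70:x0+70]; m[sl]=(h[...,2]<60)[sl]
for ce,S,ct in blobs(m,500):
    (x,y),r=cv2.minEnclosingCircle(toplane(c,ct,.004).astype(np.float32)*1000); print("dark",ce,S,(x,y,r))
E
```

```text
[0.54962623 0.19338975 0.20083588] [ 0.1 -0.  -0.1 -0.   0.1  0. ] 0.13946530587626696
hub px [423.87552072  37.96856911]
yellow [425.52670501  38.66228431] [ 407   18   39   42 1217] z.01: (540.0552978515625, 378.76300048828125, 20.511049270629883)
yellow [404.83348375 218.52355596] [  308   155   202   173 11080] z.01: (703.6326293945312, 185.51632690429688, 138.5696258544922)
  tape 0.2 (590.4290771484375, 220.0165557861328, 59.407379150390625)
  tape 0.215 (581.491943359375, 222.74029541015625, 53.15773010253906)
  tape 0.225 (575.5338134765625, 224.5561065673828, 48.99131774902344)
dark [423.38579828  40.17322479] [ 383    0   83   85 4422] (539.9393920898438, 379.19818115234375, 44.968597412109375)
```

The boss and the disc both fit at (0.540,0.379), with radii 20.5 and 45. I'm bringing the tape core over it.

```bash
python3 -c "
from h import *
go([.508,.3522,.06],40)"
```

```text
go [0.508  0.3522 0.06  ] psi 40 row [0.3709, 0.1751, 0.3522] [0.0001, 0.0001, 0.0] turn deg 0.0 dist 0.216
```

Emit:
step_arm([
  [0.08,0.04,0,0,0,0,0],
  [0.17,0.08,0.02,0,0,0,0],
  [0.26,0.12,0.08,0,0,0,0],
  [0.34,0.16,0.16,0,0,0,0],
  [0.371,0.175,0.24,0,0,0,0],
  [0.371,0.175,0.31,0,0,0,0],
  [0.371,0.175,0.35,0,0,0,0],
  [0.371,0.175,0.352,0,0,0,0],
])

```text
time: 35.4
tool_pos: [0.5071, 0.3519, 0.058]
tool_rot: [[-0.643, 0.766, -0.003], [0.766, 0.643, -0.002], [0.0, -0.003, -1.0]]
ft_force: [0.1, -0.4, -1.2]
finger_gap: 0.138
grip_force: 78.2
```

```bash
python3 - <<'E'
from h import *
im,c,st=snap('wrist','w17')
print(st['tool_pos'],st['qd'].round(1),st['finger_gap'],st['ft_force'])
h=cv2.cvtColor(im,cv2.COLOR_RGB2HSV)
m=(h[...,1]>90)&(h[...,0]>15)&(h[...,0]<36)&(h[...,2]>60)
for ce,S,ct in blobs(m,50): print("yellow",ce,S)
go([.508,.3522,.0145],40)
E
```

```text
[0.50713668 0.35190319 0.05795481] [-0.2 -1.3 -2.1  0.   1.1  0.1] 0.13814259618048846 [ 0.05980703 -0.39669932 -1.20439313]
yellow [400.26330791 218.04159926] [  308   154   201   174 12981]
yellow [432.71929825 327.50292398] [422 320  19  17 171]
go [0.508  0.3522 0.0145] psi 40 row [-0.0003, 0.0003, 0.1131] [-0.0004, -0.0, 0.0001] turn deg 0.1 dist 0.045
```

Emit:
step_arm([
  [0,0,0.03,0,0,0,0],
  [0,0,0.05,0,0,0,0],
  [0,0,0.07,0,0,0,0],
  [0,0,0.085,0,0,0,0],
  [0,0,0.1,0,0,0,0],
  [0,0,0.108,0,0,0,0],
  [0,0,0.112,0,0,0,0],
  [0,0,0.112,0,0,0,0],
])

```text
time: 36.25
tool_pos: [0.5078, 0.3528, 0.015]
tool_rot: [[-0.643, 0.766, -0.0], [0.766, 0.643, -0.0], [0.0, -0.0, -1.0]]
ft_force: [0.7, 0.1, -0.5]
finger_gap: 0.137
grip_force: 78.1
```

```bash
python3 - <<'E'
from h import *
st=observe()
print(st['tool_pos'],st['finger_gap'],st['ft_force'],st['ft_torque'])
E
```

```text
[0.50781163 0.35276914 0.01503752] 0.13675094574212543 [ 0.69632625  0.0782784  -0.47135152] [ 0.01120541 -0.01315894  0.02051121]
```

Emit:
step_arm([
  [0,0,0.002,0,0,0,0],
  [0,0,0.003,0,0,0,0],
  [0,0,0.003,0,0,0,0],
  [0,0,0.003,0,0,0,0.2],
  [0,0,0.003,0,0,0,0.25],
  [0,0,0.002,0,0,0,0.35],
  [0,0,0.001,0,0,0,0.45],
  [0,0,0,0,0,0,0.5],
])

```text
time: 37.05
tool_pos: [0.5079, 0.3528, 0.0152]
tool_rot: [[-0.643, 0.766, 0.0], [0.766, 0.643, 0.0], [0.0, 0.0, -1.0]]
ft_force: [0.1, 0.2, -0.7]
finger_gap: 0.504
grip_force: 0.0
```

Emit:
step_arm([
  [0,0,0,0,0,0,0.5],
  [0,0,-0.03,0,0,0,0.5],
  [0,0,-0.08,0,0,0,0.5],
  [0,0,-0.16,0,0,0,0.5],
  [0,0,-0.25,0,0,0,0.5],
  [0,0,-0.36,0,0,0,0.5],
  [0,0,-0.46,0,0,0,0.5],
  [0,0,-0.5,0,0,0,0.5],
])

```text
time: 37.85
tool_pos: [0.5085, 0.3532, 0.2208]
tool_rot: [[-0.643, 0.766, 0.005], [0.766, 0.643, 0.003], [-0.001, 0.006, -1.0]]
ft_force: [-0.2, 0.1, 0.1]
finger_gap: 0.5
grip_force: 0.0
```

```bash
python3 - <<'E'
from h import *
im,c,st=snap('wrist','w18')
print(st['tool_pos'],st['finger_gap'],st['ft_force'])
h=cv2.cvtColor(im,cv2.COLOR_RGB2HSV)
m=(h[...,1]>90)&(h[...,0]>15)&(h[...,0]<36)&(h[...,2]>60)
cs,hr=cv2.findContours(m.astype(np.uint8),cv2.RETR_CCOMP,cv2.CHAIN_APPROX_NONE)
for k,ct in enumerate(cs):
    if len(ct)<25: continue
    ct=ct[:,0]
    for z in (.01,.029):
        (x,y),r=cv2.minEnclosingCircle(toplane(c,ct,z).astype(np.float32)*1000); print("hole" if hr[0,k,3]>=0 else "outer",len(ct),ct.mean(0).round(),z,np.round((x,y,r),1))
E
```

```text
[0.50847185 0.35318611 0.22081707] 0.4996688850339923 [-0.24175858  0.12429564  0.09362796]
outer 89 [352. 172.] 0.01 [539.6 380.8  20.4]
outer 89 [352. 172.] 0.029 [535.5 382.1  19.3]
outer 239 [354. 175.] 0.01 [544.6 377.9  54.8]
outer 239 [354. 175.] 0.029 [540.3 379.3  51.8]
hole 183 [354. 178.] 0.01 [545.8 378.2  40.4]
hole 183 [354. 178.] 0.029 [541.3 379.7  38.2]
outer 449 [545.  89.] 0.01 [665.  601.8 158. ]
outer 449 [545.  89.] 0.029 [654.2 591.2 149.5]
```

```bash
python3 -c "
from h import *
print(job_done())"
```

```text
the job is handed in; nothing more can be done
None
```

All five parts are on their stands, placed in the order asked, and the job is handed in at about 38 s; each placement was checked with the wrist camera (the tape by measurement only), though the knob showed seven lobes rather than the six described.

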